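# Mount a turning blank between centres

## Task

Mount the square dark wooden blank between the two steel centres of the green turning jig. First slide the tailstock (the one with the red post) fully back to its stop, then lay the blank in the two black rests with its blue end towards the headstock and let go of it, and then slide the tailstock up until both centres sit in the blank's end holes, lift it clear of the rests and hold it snugly without play. Push up gently by feel: the dry blank splits if it is squeezed endwise with more than 25 N. Leave the bottle, the turned knob and the tape roll alone.

Things in the scene. Friction and masses are not known exactly. Their poses are not given: they have to be found in the camera images.
- centre_jig: Turning jig fixed to the bench: bed 60 x 400 mm, top 22 mm high; green headstock, 90 mm tall, at y = -125 to -180 mm, whose steel 60-degree centre points along +y. The centre's tip stands at y = -95 to -85 mm: set differently each time, then locked. Origin: on the bench under the bed's middle; y along the bed from headstock to tailstock, z up. Centre line: x = 0, z = 65 mm.
- head_rest (a point): Middle of the floor of the black rest nearer the headstock (jig y = -60 mm), 48 mm over the bench. Each rest is 10 mm long along y; its side walls, 30 mm apart, rise 9 mm and then flare outwards (52 mm wide overall, top at 66 mm). A blank lying in the rests has its axis 4 mm below the centre line.
- tail_rest (a point): The same point of the other, equal rest (jig y = +35 mm).
- tail_tip (a point): Tip of the tailstock's steel centre, which points along the jig's -y and moves with the tailstock. Both centres are cones, 4 mm wide at the tip and 20 mm wide 14 mm behind it. With the tailstock fully back this tip is at jig y = +100 mm.
- tailstock (a joint): Slide of the tailstock in m: 0 = fully back against its stop (away from the headstock), grows towards the headstock, limit 0.075. It is stiff (about 10 N) and stays where it is left. The 160 mm blank has room only when it is drawn back. Where it holds the blank firmly (about 0.042 to 0.053) depends on how far the head centre stands out: feel for it.
- tail_post (a point): Middle of the red upright post on the tailstock, its handle: 16 mm diameter, 45 mm tall (from 84 to 129 mm over the bench), this point is 111 mm over the bench, 47 mm behind the tail centre's tip. The tailstock's body below it is 85 mm tall.
- blank: Loose square dark wooden blank, 26 x 160 x 26 mm, about 120 g; origin at the centre of its underside, y along its length, the blue end at -y. A round hole of 14 mm diameter, 18 mm deep, is drilled in the middle of each end. Seated on a centre the end face stands about 9 mm past the centre's tip. More than 25 N endwise splits it.
- blank_mid (a point): Middle of the blank, on its axis, 13 mm over its underside.
- blue_end (a point): Centre of the blank's blue-painted end face, on its axis.
- oil_bottle: White squeeze bottle, 48 mm diameter, 132 mm tall, a bystander; origin at the centre of its underside.
- turned_knob: Small brown turned wooden knob, 27 mm diameter, 30 mm tall, a bystander; origin at the centre of its underside.
- tape_roll: Roll of yellow tape lying flat, 101 mm diameter, 24 mm tall, a bystander; origin at the centre of its underside.
There are look-alikes about, which are no part of the job. There is more than one size of the blank; the one meant has the size given above.

How it is judged:
On the way, in this order (a step that is already met when the one before it is completed fails the run):
1. the tailstock has been drawn back to its stop (within 6 mm) (value of joint tailstock below 0.006 m), for 0.2 s.
2. the blank lies in both rests, blue end to the headstock, released (z of blank_mid in the frame of centre_jig between 0.057 and 0.064 m and y of blue_end in the frame of centre_jig below -0.062 m and angle between the y axis of blank and the y axis of centre_jig, either way round below 0.06 rad and angle between blank's own z axis and vertical below 0.1 rad and contact force between the fingers and blank below 0.1 N and linear speed of blank below 0.02 m/s), for 0.2 s.
At the end, for the whole second after the job is handed in: The blank is held between the two centres, blue end at the headstock: its middle within 2 mm of the centre line in height and sideways, its axis within 0.03 rad of it, the blue end over the head centre's tip, pressed by each centre with more than 3 N, at rest (z of blank_mid in the frame of centre_jig between 0.063 and 0.067 m and x of blank_mid in the frame of centre_jig between -0.002 and 0.002 m and angle between the y axis of blank and the y axis of centre_jig, either way round below 0.03 rad and y of blue_end in the frame of centre_jig below -0.088 m and contact force between blank and head_quill_c0 above 3 N and contact force between blank and tailstock_c0 above 3 N and linear speed of blank below 0.01 m/s); the robot touches nothing.
It fails at once if the blank is rammed: a centre presses it with more than 25 N (contact force between blank and tailstock_c0 above 25 N or contact force between blank and head_quill_c0 above 25 N).
It fails at once if the bottle, knob or tape roll is moved by more than 30 mm (distance of any of oil_bottle, turned_knob, tape_roll from where it was at the start of the episode above 0.03 m).
It also fails if it takes over 58 s, if anything falls off the work surface, if the arm or the gripper's body presses on something with over 40 N, if the wrist force passes 120 N, or if a joint passes its speed limit or range.

## Robot

A 7-joint arm with a two-finger parallel gripper is mounted at the origin on the work surface; the furniture and walls round the work are solid. World frame = base frame: x ahead of the robot, y to its left, z up, the work surface at z = 0. Lengths are in m, angles in rad, forces in N, time in s.
With the tool pointing down it reaches from about 0.35 to 0.9 m from the base axis. Payload 7.2 kg.
Tool frame: the origin (TCP) lies at the centre of the arm's flange, where the gripper is bolted on; the fingertips stand 182 mm ahead of it and the grasp point (between the pads) lies 163 mm ahead of it; x points along the fingers, z is the direction in which the jaws open and shut, and the axes are right-handed (so a half turn about x gives the same grasp; the last joint's range is limited). The gripper opens to 88 mm and grips with 3 to 60 N. Pads are 20 mm wide; open, the fingers measure 115 mm over their backs; the gripper's body (75 mm by 178 mm) begins 61 mm behind the grasp point.
Start: joints at [1.157, 0.411, -0.013, 1.596, 0.006, 1.134, -0.082], TCP at [0.212, -0.588, 0.405] pointing down, gripper open.
Joint ranges: [-2.95, 2.95], [-0.29, 1.99], [-1.47, 1.44], [0.14, 2.54], [-1.03, 4.17], [0.13, 1.85], [-2.86, 2.86]. Speed limits (rad/s): [2.39, 2.39, 3.01, 3.01, 3.14, 3.14, 3.14].

## Interface

Orientations are given as a unit quaternion [w, x, y, z].
In Python, from rig import sensors, optics, bot gives the robot as it stands.
- The arm moves only by the tool send_rows, never from a script. Its argument "moves" is a list of rows, each a list of 7 numbers: the closure, from 0 (fully open) to 1 (shut), then the shift along the tool's x, y, z in mm, then the turn, a rotation vector about the tool's x, y, z in rad. In form: [[hand, tx, ty, tz, wx, wy, wz], ...]. A call has 1 to 5 rows; each row shifts and turns the commanded pose from where the row before left it, along the tool's axes as they then stand; what a row does not reach is not made up. A row lasts 1/10 s, in which the tool goes at most 50 mm and 8.59 degrees, less where a joint would pass 70% of its speed; a pose out of reach is approached as far as the arm can. A call is refused whole if a number of a shift passes 50 or a number of a turn 0.15, either way. A call with a gripper value outside its range is refused whole. The fingers move at their own pace and stop on an object; "grip_force" is the grip in N (left out, the last holds). Time passes only in rows, so rows that do not move let the fingers close. It gives the time, the measured TCP pose, the force and the opening at its end, in the units of the state.
- sensors.get_state(): the state, without advancing time (a new reading comes with each control period).
- optics.grab_frame(name): name is "scene" or "top" or "wrist"; returns the picture (384x512x3 uint8, red, green, blue); there is no depth.
- optics.camera_params(name): a dict with "K" (3x3 intrinsics, pixels), "D" ([k1, k2, p1, p2, k3] as OpenCV has them; the pictures are not rectified), "R" (3x3) and "t" (3): a world point X has camera coordinates R X + t. Camera axes: x right, y down, z forward; pixel columns grow to the right and rows downward; lengths in m; the calibration is good to about 2 mm. A picture is of the moment at which its call begins: read the wrist's pose just before it. camera_params takes no time and is no camera call; for the wrist camera it gives the pose at the moment of the call.
- bot.finish_job(): hands the job in, once; it reports no verdict.
The state is a dict: "clock": time; "joint_pos": joint angles; "joint_vel": joint speeds; "tau": joint torques, N m; "tool_pos": TCP position; "eef_rot": TCP orientation; "wrist_force": force on the tool from outside, world axes, zero at the start; "wrist_torque": the same for the moment, N m; "width": opening from 0.0 (shut) to 1.0 (fully open).
Only numpy, scipy, OpenCV 4.12 (cv2) and the standard library are available. Lean on these libraries where they do the work, as an engineer would, in place of code of your own. Each camera call takes 0.05 s, during which the arm holds its last target.

## Working session

There is one attempt and no reset: what is moved stays moved. The work goes in short steps, Python scripts to look and compute and a tool call to move; the robot and the scene stay as the last step left them, time stands still between calls to the robot, and variables do not carry over. Pictures are saved under pics/ and viewed, and the job is handed in when it is done.

Besides the shell and the picture viewer there is one more tool, called after "Request:" as a command line: name --pt "numbers of a row" for each row, then --argument value for the rest. send_rows: Moves the arm, as the interface text tells. Its arguments: {"type":"object","properties":{"moves":{"type":"array"},"grip_force":{"type":"number"}},"required":["moves"]}

```bash
ls; mkdir -p pics
python3 - <<'E'
from rig import sensors, optics, bot
import cv2
for n in ["scene","top","wrist"]:
    im=optics.grab_frame(n); cv2.imwrite(f"pics/{n}0.png",im[:,:,::-1])
    p=optics.camera_params(n); print(n,p["K"],p["D"],p["R"],p["t"])
s=sensors.get_state(); print(s)
E
```

```text
pics
scene [[431.70351409   0.         259.18656774]
 [  0.         431.70351409 203.90170431]
 [  0.           0.           1.        ]] [-0.14895827  0.          0.          0.          0.        ] [[-0.86031515 -0.50971767 -0.00676319]
 [-0.32030208  0.55084051 -0.77070183]
 [ 0.39656578 -0.6608802  -0.63716006]] [0.45708872 0.29659094 1.05745917]
top [[394.25492267   0.         258.91488316]
 [  0.         394.25492267 192.45488423]
 [  0.           0.           1.        ]] [-0.00476589  0.          0.          0.          0.        ] [[ 0.00454977 -0.99981656 -0.01860497]
 [-0.99740204 -0.00319963 -0.07196481]
 [ 0.07189208  0.01888406 -0.99723363]] [-0.05346568  0.60905064  1.02940661]
wrist [[344.00512819   0.         255.59747162]
 [  0.         344.00512819 186.01014164]
 [  0.           0.           1.        ]] [-0.07729064  0.          0.          0.          0.        ] [[ 3.39324961e-01 -9.40669134e-01 -3.88471031e-04]
 [-9.06329023e-01 -3.27048057e-01  2.67595348e-01]
 [-2.51845733e-01 -9.04496984e-02 -9.63531307e-01]] [-0.62530739 -0.03267247  0.39039446]
{'clock': 0.15, 'joint_pos': array([ 1.15678242,  0.41172047, -0.01274069,  1.59682326,  0.00560895,
        1.13432301, -0.08219728]), 'joint_vel': array([-0.00190297, -0.00343388,  0.00163237, -0.00244235,  0.00035525,
        0.00059135,  0.00300202]), 'tau': array([ 1.34963484e-03, -5.88334143e+01,  6.42308537e-01, -2.91289186e+01,
       -5.37084730e-02,  1.58047647e-02,  1.11735162e-04]), 'tool_pos': array([ 0.21179303, -0.58784938,  0.40401097]), 'eef_rot': array([ 0.57820469,  0.40673171,  0.57895345, -0.40627767]), 'wrist_force': array([ 0.82013924,  0.50369587, -0.02958166]), 'wrist_torque': array([ 0.0104114 , -0.01502891, -0.03993527]), 'width': 1.0031070167243163}
```

View pics/scene0.png

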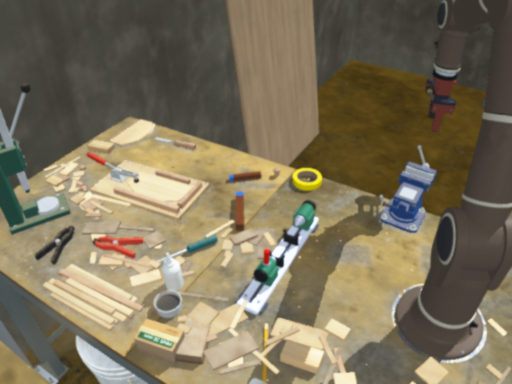

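View pics/top0.png

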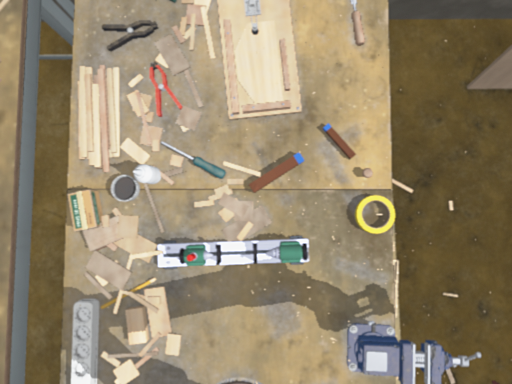

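View pics/wrist0.png

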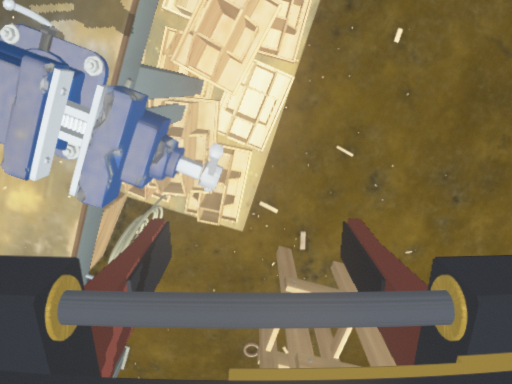

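```bash
cat > h.py <<'E'
import numpy as np, cv2
from rig import sensors, optics
P={}
def prm(n):
    return optics.camera_params(n)
def ray(p,uv):
    K=np.array(p["K"]);D=np.array(p["D"]);R=np.array(p["R"]);t=np.array(p["t"])
    q=cv2.undistortPoints(np.array([[uv]],float),K,D)[0,0]
    return -R.T@t, R.T@np.array([q[0],q[1],1.])
def onz(p,uv,z):
    c,d=ray(p,uv); return c+d*(z-c[2])/d[2]
def proj(p,X):
    R=np.array(p["R"])
    o,_=cv2.projectPoints(np.array(X,float).reshape(-1,1,3),cv2.Rodrigues(R)[0],np.array(p["t"]),np.array(p["K"]),np.array(p["D"]))
    return o[:,0]
E
python3 - <<'E'
import cv2, numpy as np
from h import *
im=cv2.imread("pics/top0.png"); p=prm("top")
c=im[110:290,140:400]; cv2.imwrite("pics/topcrop.png",cv2.resize(c,None,fx=3,fy=3,interpolation=cv2.INTER_CUBIC)[:600,:800])
sc=im[225:285,145:325]; cv2.imwrite("pics/jigcrop.png",cv2.resize(sc,None,fx=4.4,fy=4.4,interpolation=cv2.INTER_CUBIC))
hsv=cv2.cvtColor(im,cv2.COLOR_BGR2HSV)
def comps(m,name,z):
    n,l,s,ce=cv2.connectedComponentsWithStats(m.astype(np.uint8))
    for i in range(1,n):
        if s[i,4]>15: 
            print(name,s[i],ce[i].round(1),onz(p,ce[i],z).round(4))
H,S,V=hsv[...,0].astype(int),hsv[...,1].astype(int),hsv[...,2].astype(int)
comps((H>105)&(H<125)&(S>170)&(V>120),"blue",0.026)
comps(((H>40)&(H<85)&(S>100)),"green",0.085)
comps(((H<6)|(H>174))&(S>180)&(V>130),"red",0.129)
m=((H<14))&(S>110)&(V<140)
n,l,s,ce=cv2.connectedComponentsWithStats(m.astype(np.uint8))
for i in range(1,n):
    if s[i,4]>100:
        cn=cv2.findContours((l==i).astype(np.uint8),0,2)[0][0]
        print("brown",s[i],ce[i],cv2.minAreaRect(cn))
E
```

```text
green [281 242  22  20 304] [290.6 252.3] [ 0.4564 -0.1314  0.085 ]
green [184 246  20  19 153] [195.4 255.8] [0.4465 0.1047 0.085 ]
red [188 255   7   5  27] [190.6 256.9] [0.4478 0.1083 0.129 ]
brown [327 129  28  29 236] [340.40254237 142.81779661] ((340.5304260253906, 142.92266845703125), (34.786163330078125, 6.838305473327637), 48.01278305053711)
brown [250 157  47  35 450] [273.5        173.68666667] ((272.76116943359375, 174.12745666503906), (9.71399211883545, 51.613670349121094), 57.339088439941406)
```

View pics/topcrop.png

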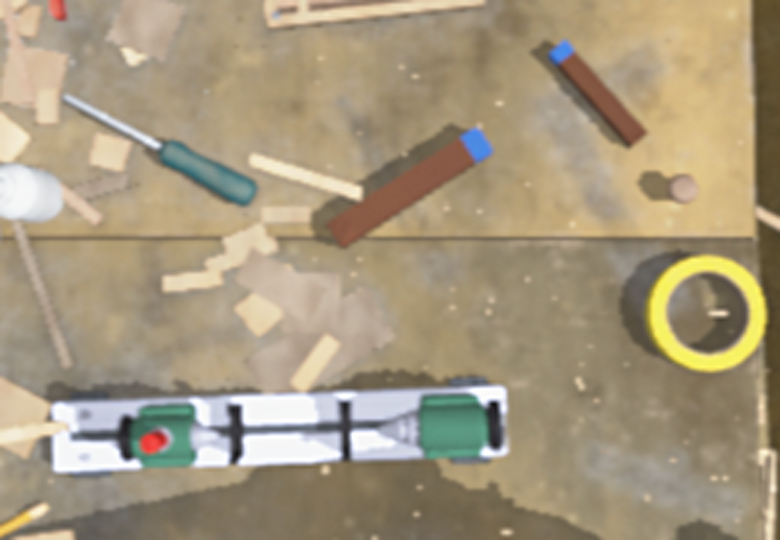

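View pics/jigcrop.png

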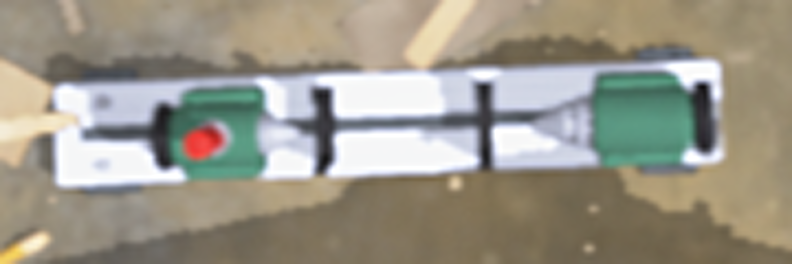

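Run:
```python
import cv2, numpy as np
from h import *
from scipy.spatial.transform import Rotation as Ro
im=cv2.imread("pics/top0.png"); p=prm("top")
hsv=cv2.cvtColor(im,cv2.COLOR_BGR2HSV); H,S,V=[hsv[...,i].astype(int) for i in range(3)]
roi=np.zeros(H.shape,bool); roi[230:275,150:320]=1
m=((S<50)&(V>140)&roi).astype(np.uint8)
m=cv2.morphologyEx(m,cv2.MORPH_CLOSE,np.ones((15,15)))
cn=max(cv2.findContours(m,0,2)[0],key=cv2.contourArea)
r=cv2.minAreaRect(cn); print(r); b=cv2.boxPoints(r)
W=np.array([onz(p,q,0.022) for q in b]); print(W.round(4)); print(W.mean(0), np.linalg.norm(W-np.roll(W,1,0),axis=1))
# blank
print(im[158,299],hsv[158,299],hsv[172,275])
for (x0,x1,y0,y1) in [(240,312,145,198),(318,360,118,162)]:
    roi=np.zeros(H.shape,bool); roi[y0:y1,x0:x1]=1
    bl=(H>95)&(H<130)&(S>110)&(V>90)&roi
    br=((H<14)|(H>172))&(S>80)&(V<150)&roi
    m=(bl|br).astype(np.uint8)
    m=cv2.morphologyEx(m,cv2.MORPH_OPEN,np.ones((3,3)))
    cn=max(cv2.findContours(m,0,2)[0],key=cv2.contourArea)
    r=cv2.minAreaRect(cn); b=cv2.boxPoints(r)
    W=np.array([onz(p,q,0.026) for q in b]); print(r,W.mean(0).round(4), np.linalg.norm(W-np.roll(W,1,0),axis=1).round(4)); print(W.round(4))
    ys,xs=np.nonzero(bl); print("blue",xs.mean(),ys.mean(),len(xs),onz(p,(xs.mean(),ys.mean()),0.026).round(4))
s=sensors.get_state(); q=s['eef_rot']; print(Ro.from_quat(q[[1,2,3,0]]).as_matrix().round(3))
pw=prm("wrist"); R=np.array(pw["R"]); c=-R.T@pw["t"]; Rt=Ro.from_quat(q[[1,2,3,0]]).as_matrix()
print("cam in tool",Rt.T@(c-s['tool_pos']), (R@Rt).round(3))
```

```text
((229.5, 252.0), (44.0, 159.0), 90.0)
[[ 0.5081  0.2383  0.022 ]
 [ 0.5103 -0.1838  0.022 ]
 [ 0.3955 -0.1833  0.022 ]
 [ 0.3925  0.2355  0.022 ]]
[0.45158914 0.02664924 0.022     ] [0.11569157 0.422065   0.11478714 0.41877341]
[225 138  76] [108 169 225] [  9 128 138]
((275.7939147949219, 171.95553588867188), (10.435940742492676, 60.14896774291992), 57.17145538330078) [ 0.6639 -0.096   0.026 ] [0.0278 0.1606 0.0279 0.1602]
[[ 0.6317 -0.0212  0.026 ]
 [ 0.7195 -0.1557  0.026 ]
 [ 0.6959 -0.1706  0.026 ]
 [ 0.6084 -0.0364  0.026 ]]
blue 298.44444444444446 157.66666666666666 63 [ 0.7023 -0.1562  0.026 ]
((338.57464599609375, 140.93211364746094), (40.494895935058594, 7.668468952178955), 47.72631072998047) [ 0.7477 -0.2631  0.026 ] [0.108  0.0207 0.1081 0.0206]
[[ 0.7811 -0.2197  0.026 ]
 [ 0.7951 -0.2349  0.026 ]
 [ 0.7141 -0.3066  0.026 ]
 [ 0.7003 -0.2914  0.026 ]]
blue 326.53125 127.09375 32 [ 0.785  -0.2315  0.026 ]
[[-0.     0.941  0.339]
 [ 0.001  0.339 -0.941]
 [-1.    -0.    -0.001]]
cam in tool [0.01934675 0.07323341 0.00061821] [[-0.001  0.     1.   ]
 [-0.268 -0.964  0.   ]
 [ 0.964 -0.268  0.001]]
```

Run:
```python
import cv2, numpy as np
from h import *
p=prm("top")
c=np.array([(55,85),(57,187),(721,160),(720,62)])/4.4+[145,225]-0.4
W=np.array([onz(p,q,0.022) for q in c]); print(W.round(4),np.linalg.norm(W-np.roll(W,1,0),axis=1))
o=W.mean(0); d=(W[0]+W[1]-W[2]-W[3])/2; d/=np.linalg.norm(d); x=np.array([d[1],-d[0],0])
print("origin",o,"y",d,"yaw",np.degrees(np.arctan2(-d[0],d[1])))
post=onz(p,(190.6,256.9),0.129)
print("post jig y",(post-o)@d,"x",(post-o)@x, "joint",0.147-(post-o)@d)
for n,y,z in [("post",.147,.111),("head rest",-.06,.048),("tailrest",.035,.048)]: print(n,(o+d*y)[:2],z)
# scene crop
im=cv2.imread("pics/scene0.png"); cr=im[190:320,220:330]
cv2.imwrite("pics/scjig.png",cv2.resize(cr,None,fx=4.5,fy=4.5,interpolation=cv2.INTER_CUBIC))
ps=prm("scene")
pts=[o+d*y+np.array([0,0,z-o[2]]) for y,z in [((post-o)@d,.129),(-.060,.048),(.035,.048),(-.125,.09),(-.18,.09),(-.2,.022),(.2,.022)]]
print(((proj(ps,pts)-[220,190])*4.5).round(0))
```

```text
[[ 0.4715  0.2184  0.022 ]
 [ 0.4106  0.2158  0.022 ]
 [ 0.4293 -0.182   0.022 ]
 [ 0.4874 -0.1817  0.022 ]] [0.40042795 0.06088292 0.39829694 0.05814675]
origin [0.44971116 0.01762029 0.022     ] y [-0.04335226  0.99905985  0.        ] yaw 2.4846803449256964
post jig y 0.09062829173455776 x 0.0019275319571409706 joint 0.05637170826544223
post [0.44333838 0.16448209] 0.111
head rest [ 0.45231229 -0.0423233 ] 0.048
tailrest [0.44819383 0.05258739] 0.048
[[208. 267.]
 [317. 206.]
 [250. 303.]
 [362.  97.]
 [395.  50.]
 [400. 109.]
 [117. 525.]]
```

View pics/scjig.png

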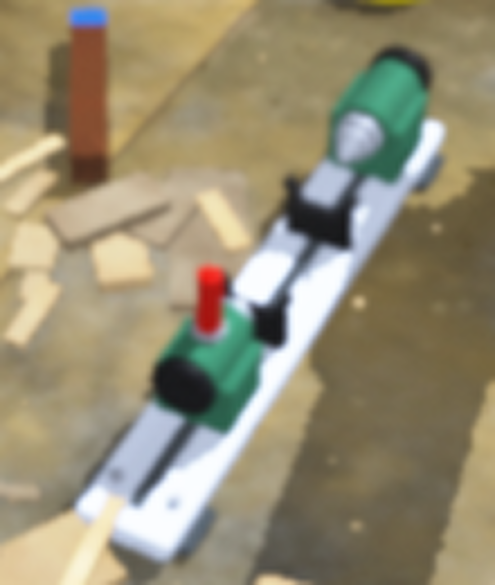

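Request:
send_rows --pt "0 0 45 0 0.1 0 0" --pt "0 0 45 0 0.1 0 0" --pt "0 0 30 -20 0.1 0 0" --pt "0 0 10 -45 0 0 0" --pt "0 0 10 -45 0 0 0" --grip_force 30

```text
clock: 0.65
tool_pos: [0.3414, -0.4452, 0.4037]
eef_rot: [0.511, 0.488, 0.512, -0.488]
wrist_force: [1.0, -0.2, 0.2]
width: 1.0
```

Request:
send_rows --pt "0 0 5 -45 0 0 0" --pt "0 0 0 -45 0 0 0" --pt "0 0 0 -45 0 0 0" --pt "0 0 0 -45 0 0 0" --pt "0 0 0 -45 0 0 0"

```text
clock: 1.15
tool_pos: [0.3347, -0.22, 0.4046]
eef_rot: [0.511, 0.488, 0.511, -0.488]
wrist_force: [1.2, 0.3, 0.7]
width: 1.002
```

Request:
send_rows --pt "0 0 25 -45 0 0 0" --pt "0 0 25 -45 0 0 0" --pt "0 0 25 -45 0 0 0" --pt "0 0 20 -45 0 0 0" --pt "0 0 20 -45 0 0 0"

```text
clock: 1.65
tool_pos: [0.438, 0.0061, 0.4048]
eef_rot: [0.511, 0.489, 0.511, -0.488]
wrist_force: [0.7, -0.4, -0.4]
width: 1.004
```

Request:
send_rows --pt "0 0 5 -40 0 0 0" --pt "0 0 0 -40 0 0 0" --pt "0 0 0 0 0 0 0" --pt "0 0 0 0 0 0 0"

```text
clock: 2.05
tool_pos: [0.4389, 0.0848, 0.4044]
eef_rot: [0.512, 0.488, 0.512, -0.488]
wrist_force: [0.3, -0.6, 0.0]
width: 0.998
```

Run:
```python
import cv2
from h import *
from scipy.spatial.transform import Rotation as Ro
s=sensors.get_state();p=prm("wrist");im=optics.grab_frame("wrist");cv2.imwrite("pics/w1.png",im[:,:,::-1])
import pickle; pickle.dump((s,p),open("w1.pkl","wb"))
print(s['tool_pos'],s['joint_pos'].round(3)); q=s['eef_rot']; print(Ro.from_quat(q[[1,2,3,0]]).as_matrix().round(4))
```

```text
[0.438859   0.08483198 0.40441256] [ 0.164  0.143 -0.506  1.979  0.08   1.04  -1.901]
[[-6.000e-04  9.988e-01  4.810e-02]
 [-3.000e-04  4.810e-02 -9.988e-01]
 [-1.000e+00 -6.000e-04  3.000e-04]]
```

View pics/w1.png

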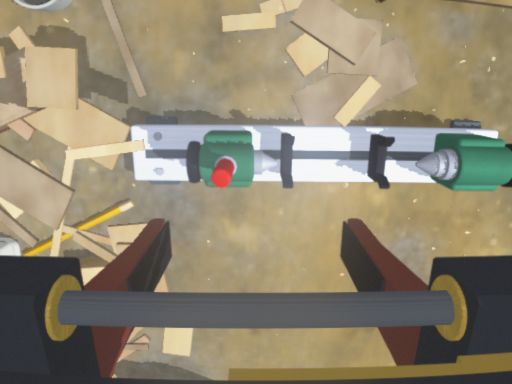

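Run:
```python
import cv2, pickle
from h import *
s,p=pickle.load(open("w1.pkl","rb"))
im=cv2.imread("pics/w1.png"); cv2.imwrite("pics/w1c.png",cv2.resize(im[110:200,120:512],None,fx=2,fy=2,interpolation=cv2.INTER_CUBIC))
hsv=cv2.cvtColor(im,cv2.COLOR_BGR2HSV); H,S,V=[hsv[...,i].astype(int) for i in range(3)]
m=((H<6)|(H>174))&(S>200)&(V>190); m[:140]=0;m[195:]=0
ys,xs=np.nonzero(m); print("red",xs.min(),xs.max(),ys.min(),ys.max())
# bed edges
top=[];bot=[]
for x in list(range(140,190))+list(range(300,365))+list(range(395,405)):
    col=(S[:,x]<60)&(V[:,x]>120)
    col[:115]=0; col[195:]=0
    yy=np.nonzero(col)[0]
    if len(yy)>10: top.append((x,yy.min()-.5)); bot.append((x,yy.max()+.5))
T=np.array([onz(p,q,.022)[:2] for q in top]);B=np.array([onz(p,q,.022)[:2] for q in bot])
for A in (T,B):
    ok=np.ones(len(A),bool)
    for _ in range(4):
        c=np.polyfit(A[ok,1],A[ok,0],1); r=A[:,0]-np.polyval(c,A[:,1]); ok=abs(r)<0.0015
    print("x at y=0.0176",np.polyval(c,0.0176),"slope",c[0],ok.sum(),len(A))
print("left corners",onz(p,(133,126),.022),onz(p,(136,183),.022),"right top",onz(p,(497.5,130),.022))
print("redtop",onz(p,((xs.min()+xs.max())/2,178),.129), "headtip",onz(p,(418,163),.065),"tailtip",onz(p,(279,163),.065))
```

```text
Traceback (most recent call last):
ValueError: zero-size array to reduction operation minimum which has no identity
```

View pics/w1c.png

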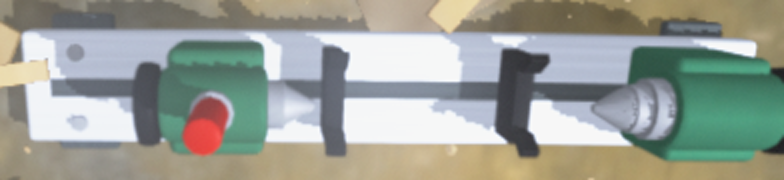

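Run:
```python
import cv2, pickle
from h import *
s,p=pickle.load(open("w1.pkl","rb"))
im=cv2.imread("pics/w1.png")
hsv=cv2.cvtColor(im,cv2.COLOR_BGR2HSV); H,S,V=[hsv[...,i].astype(int) for i in range(3)]
top=[];bot=[]
for x in list(range(140,190))+list(range(300,365))+list(range(395,405)):
    col=(S[:,x]<60)&(V[:,x]>120)
    col[:115]=0; col[195:]=0
    yy=np.nonzero(col)[0]
    if len(yy)>10: top.append((x,yy.min()-.5)); bot.append((x,yy.max()+.5))
T=np.array([onz(p,q,.022)[:2] for q in top]);B=np.array([onz(p,q,.022)[:2] for q in bot])
for A in (T,B):
    ok=np.ones(len(A),bool)
    for _ in range(4):
        c=np.polyfit(A[ok,1],A[ok,0],1); r=A[:,0]-np.polyval(c,A[:,1]); ok=abs(r)<0.0015
    print("x at y=0.0176",np.polyval(c,0.0176),"slope",c[0],ok.sum(),len(A))
print("left corners",onz(p,(132,126),.022),onz(p,(136,182),.022),"right top",onz(p,(497.5,130),.022))
print("redtop",onz(p,(222,178),.129), "headtip",onz(p,(416,164),.065),"tailtip",onz(p,(277,161.5),.065))
```

```text
x at y=0.0176 0.4870716232466105 slope -0.07376497643459022 53 125
x at y=0.0176 0.41607414381122737 slope -0.11374277591739158 74 125
left corners [0.47094404 0.21620622 0.022     ] [0.40971251 0.21437098 0.022     ] right top [ 0.48778824 -0.17894786  0.022     ]
redtop [0.44630729 0.11017254 0.129     ] headtip [ 0.45290384 -0.07055732  0.065     ] tailtip [0.44845829 0.06406648 0.065     ]
```

Request:
send_rows --pt "0 20 9 -24 0 0 0" --pt "0 40 0 0 0 0 0" --pt "0 40 0 0 0 0 0" --pt "0 30 0 0 0 0 0" --pt "0 0 0 0 0 0 0" --grip_force 40

```text
clock: 2.6
tool_pos: [0.4458, 0.1065, 0.2714]
eef_rot: [0.51, 0.487, 0.512, -0.491]
wrist_force: [0.6, 1.2, -0.1]
width: 0.998
```

Run:
```python
import cv2
from h import *
s=sensors.get_state();p=prm("wrist");im=optics.grab_frame("wrist");cv2.imwrite("pics/w2.png",im[:,:,::-1])
print(s['tool_pos'],s['wrist_force'])
```

```text
[0.4457884  0.10649789 0.27143888] [ 0.56072135  1.17682228 -0.11667574]
```

View pics/w2.png

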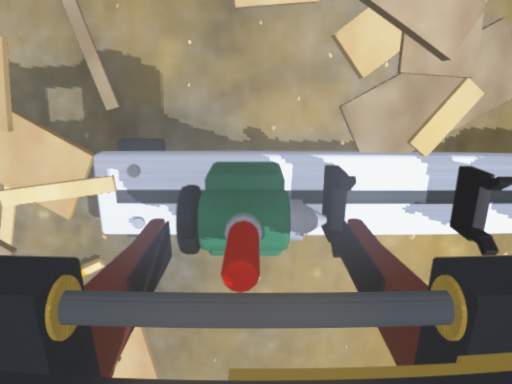

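Request:
send_rows --pt "0 0 3 -5 0 0 0" --pt "0.6 0 0 0 0 0 0" --pt "1 0 0 0 0 0 0" --pt "1 0 0 0 0 0 0" --pt "1 0 0 0 0 0 0"

```text
clock: 3.15
tool_pos: [0.4498, 0.1138, 0.2752]
eef_rot: [0.512, 0.489, 0.511, -0.488]
wrist_force: [-1.1, -0.1, 0.6]
width: 0.677
```

Request:
send_rows --pt "1 0 0 0 0 0 0" --pt "1 0 0 0 0 0 0"

```text
clock: 3.35
tool_pos: [0.4497, 0.1138, 0.2747]
eef_rot: [0.511, 0.488, 0.511, -0.488]
wrist_force: [0.3, 0.5, 1.0]
width: 0.491
```

Request:
send_rows --pt "1 0 0 -5 0 0 0" --pt "1 0 0 -8 0 0 0" --pt "1 0 0 -8 0 0 0" --pt "1 0 0 -8 0 0 0"

```text
clock: 3.75
tool_pos: [0.4487, 0.1409, 0.2745]
eef_rot: [0.512, 0.488, 0.51, -0.49]
wrist_force: [1.4, -11.0, 3.2]
width: 0.174
```

Request:
send_rows --pt "1 0 0 -8 0 0 0" --pt "1 0 0 -7 0 0 0" --pt "1 0 0 -4 0 0 0"

```text
clock: 4.05
tool_pos: [0.4479, 0.1603, 0.2745]
eef_rot: [0.512, 0.488, 0.51, -0.49]
wrist_force: [1.9, -11.1, 3.8]
width: 0.174
```

Request:
send_rows --pt "1 0 0 -3 0 0 0" --pt "1 0 0 0 0 0 0"

```text
clock: 4.25
tool_pos: [0.4477, 0.1635, 0.2745]
eef_rot: [0.512, 0.488, 0.51, -0.49]
wrist_force: [2.0, -7.6, 2.7]
width: 0.175
```

Request:
send_rows --pt "1 0 0 -2 0 0 0" --pt "1 0 0 -2 0 0 0"

```text
clock: 4.45
tool_pos: [0.4476, 0.1669, 0.2745]
eef_rot: [0.512, 0.488, 0.51, -0.49]
wrist_force: [1.2, -10.1, 2.7]
width: 0.173
```

Request:
send_rows --pt "1 0 0 -2 0 0 0" --pt "1 0 0 0 0 0 0"

```text
clock: 4.65
tool_pos: [0.4477, 0.1677, 0.2744]
eef_rot: [0.512, 0.487, 0.509, -0.491]
wrist_force: [2.2, -14.7, 6.3]
width: 0.175
```

Request:
send_rows --pt "1 0 0 -2 0 0 0" --pt "1 0 0 0 0 0 0"

```text
clock: 4.85
tool_pos: [0.4477, 0.1682, 0.2744]
eef_rot: [0.512, 0.487, 0.508, -0.492]
wrist_force: [2.1, -20.4, 8.9]
width: 0.173
```

Request:
send_rows --pt "1 0 0 5 0 0 0" --pt "0.2 0 0 0 0 0 0" --pt "0.2 0 0 0 0 0 0" --pt "0.2 0 0 0 0 0 0" --pt "0.2 0 0 0 0 0 0"

```text
clock: 5.35
tool_pos: [0.4471, 0.1684, 0.2746]
eef_rot: [0.511, 0.488, 0.512, -0.488]
wrist_force: [-0.7, 0.5, 0.5]
width: 0.497
```

Request:
send_rows --pt "0.2 -10 0 0 0 0 0" --pt "0.2 -30 0 0 0 0 0" --pt "0.2 -40 0 0 0 0 0" --pt "0.2 -40 0 0 0 0 0" --pt "0.2 -10 0 0 0 0 0"

```text
clock: 5.85
tool_pos: [0.4478, 0.1688, 0.4094]
eef_rot: [0.513, 0.49, 0.51, -0.486]
wrist_force: [0.0, 0.1, 0.5]
width: 0.802
```

Run:
```python
import cv2,pickle
from h import *
from scipy.spatial.transform import Rotation as Ro
s=sensors.get_state();p=prm("wrist");im=optics.grab_frame("wrist");cv2.imwrite("pics/w3.png",im[:,:,::-1])
pickle.dump((s,p),open("w3.pkl","wb"))
q=s['eef_rot']; print(s['tool_pos'],s['wrist_force'],Ro.from_quat(q[[1,2,3,0]]).as_matrix().round(4),s['joint_pos'].round(2))
```

```text
[0.44775312 0.16875396 0.40940251] [1.36169734e-04 8.49230682e-02 4.51931458e-01] [[ 0.0064  0.9989  0.0463]
 [ 0.0022  0.0463 -0.9989]
 [-1.      0.0065 -0.0019]] [ 0.02  0.2  -0.55  1.91  0.12  1.06 -2.1 ]
```

View pics/w3.png

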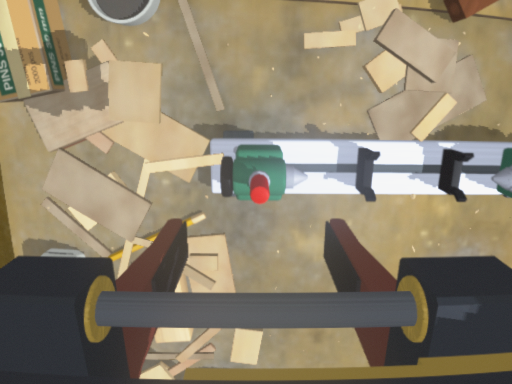

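Run:
```python
import cv2, pickle
from h import *
s,p=pickle.load(open("w3.pkl","rb"))
im=cv2.imread("pics/w3.png"); cv2.imwrite("pics/w3c.png",cv2.resize(im[130:210,200:512],None,fx=2.5,fy=2.5,interpolation=cv2.INTER_CUBIC))
print(onz(p,(260,190),.129),onz(p,(211,140),.022),onz(p,(213,193.5),.022))
```

```text
[0.44750887 0.16504398 0.129     ] [0.47059664 0.21766612 0.022     ] [0.41080948 0.21459478 0.022     ]
```

View pics/w3c.png

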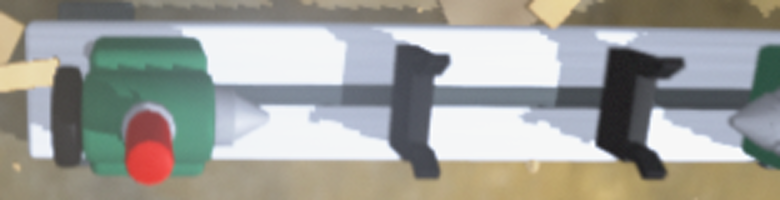

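Request:
send_rows --pt "0.2 0 31 37 0 0 0" --pt "0.2 0 31 37 0 0 0" --pt "0.2 0 31 37 0 0 0" --pt "0.2 0 31 37 0 0 0" --pt "0.2 0 31 37 0 0 0"

```text
clock: 6.4
tool_pos: [0.6113, -0.0114, 0.4035]
eef_rot: [0.511, 0.488, 0.512, -0.489]
wrist_force: [0.3, 1.9, -0.1]
width: 0.801
```

Request:
send_rows --pt "0.2 0 31 37 0 0 0" --pt "0.2 0 31 37 0 0 0" --pt "0.2 0 0 0 -0.14 0 0" --pt "0.2 0 0 0 -0.14 0 0" --pt "0.2 0 0 0 -0.14 0 0"

```text
clock: 6.9
tool_pos: [0.6759, -0.0812, 0.4027]
eef_rot: [0.602, 0.369, 0.604, -0.37]
wrist_force: [-0.3, 0.1, -1.3]
width: 0.799
```

Request:
send_rows --pt "0.2 0 0 0 -0.14 0 0" --pt "0.2 0 0 0 -0.14 0 0" --pt "0.2 0 0 0 -0.14 0 0" --pt "0.2 0 0 0 -0.14 0 0" --pt "0.2 0 0 0 -0.14 0 0"

```text
clock: 7.4
tool_pos: [0.6757, -0.0809, 0.4031]
eef_rot: [0.692, 0.14, 0.694, -0.14]
wrist_force: [-0.6, 0.3, 0.7]
width: 0.799
```

Request:
send_rows --pt "0.2 0 0 0 -0.14 0 0" --pt "0.2 0 0 0 -0.14 0 0" --pt "0.2 0 0 0 -0.14 0 0" --pt "0.2 0 0 0 -0.14 0 0" --pt "0.2 0 0 0 -0.14 0 0"

```text
clock: 7.9
tool_pos: [0.6757, -0.0808, 0.4032]
eef_rot: [0.698, -0.106, 0.7, 0.106]
wrist_force: [-0.6, 0.3, 0.8]
width: 0.799
```

Request:
send_rows --pt "0.2 0 0 0 -0.14 0 0" --pt "0.2 0 0 0 -0.14 0 0" --pt "0.2 0 0 0 0 0 0" --pt "0.2 0 0 0 0 0 0"

```text
clock: 8.3
tool_pos: [0.6758, -0.081, 0.4036]
eef_rot: [0.678, -0.199, 0.679, 0.2]
wrist_force: [-0.8, 0.0, 0.1]
width: 0.795
```

Run:
```python
import cv2,pickle
from h import *
from scipy.spatial.transform import Rotation as Ro
s=sensors.get_state();p=prm("wrist");im=optics.grab_frame("wrist");cv2.imwrite("pics/w4.png",im[:,:,::-1])
pickle.dump((s,p),open("w4.pkl","wb"))
q=s['eef_rot']; print(s['tool_pos'],s['wrist_force'],Ro.from_quat(q[[1,2,3,0]]).as_matrix().round(4),s['joint_pos'].round(2))
```

```text
[ 0.67578199 -0.08102462  0.40364313] [-0.77503169  0.04716767  0.13905625] [[-1.300e-03 -5.406e-01  8.413e-01]
 [ 6.000e-04  8.413e-01  5.406e-01]
 [-1.000e+00  1.200e-03 -8.000e-04]] [ 0.55  0.64 -0.83  1.41  0.47  1.3   0.27]
```

View pics/w4.png

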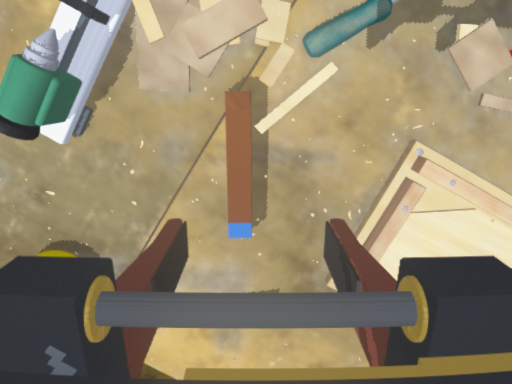

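Run:
```python
import cv2, pickle
from h import *
from scipy.spatial.transform import Rotation as Ro
s,p=pickle.load(open("w4.pkl","rb"))
im=cv2.imread("pics/w4.png")
hsv=cv2.cvtColor(im,cv2.COLOR_BGR2HSV); H,S,V=[hsv[...,i].astype(int) for i in range(3)]
roi=np.zeros(H.shape,bool); roi[80:245,215:265]=1
bl=(H>95)&(H<130)&(S>110)&(V>90)&roi
br=((H<14)|(H>172))&(S>100)&(V<150)&roi
m=cv2.morphologyEx((bl|br).astype(np.uint8),cv2.MORPH_OPEN,np.ones((3,3)))
cn=max(cv2.findContours(m,0,2)[0],key=cv2.contourArea)
r=cv2.minAreaRect(cn);print(r,cv2.boundingRect(cn)); print(H[100,238],S[100,238],V[95,238],V[110,238],V[93:110,238])
q=s['eef_rot'];R=Ro.from_quat(q[[1,2,3,0]]).as_matrix()
for uv in [(226.5,110),(250.5,110),(228,222),(252,222),(240,238),(238.5,92),(238.5,109)]:
    X=onz(p,uv,.026); print(uv,X.round(4),"tool mm",(R.T@(X-s['tool_pos'])*1000).round(1))
ys,xs=np.nonzero(bl);print("blue",xs.min(),xs.max(),ys.min(),ys.max())
for y in (115,140,170,200,228):
    x=np.nonzero(m[y])[0]; X=[(R.T@(onz(p,(xx,y),.026)-s['tool_pos'])*1000).round(1) for xx in (x.min()-.5,x.max()+.5)]; print(y,X)
cv2.imwrite("pics/w4c.png",cv2.resize(im[75:250,190:300],None,fx=3.3,fy=3.3,interpolation=cv2.INTER_CUBIC))
```

```text
((239.5, 193.5), (55.0, 23.0), 90.0) (228, 166, 24, 56)
12 129 150 152 [149 148 150 150 151 150 147 142 144 146 145 146 147 149 150 151 152]
(226.5, 110) [ 0.6213 -0.052   0.026 ] tool mm [377.7  53.4 -29.9]
(250.5, 110) [ 0.6419 -0.0387  0.026 ] tool mm [377.7  53.4  -5.3]
(228, 222) [ 0.6866 -0.1554  0.026 ] tool mm [377.6 -68.9 -30.8]
(252, 222) [ 0.7091 -0.1409  0.026 ] tool mm [377.6 -68.8  -4.1]
(240, 238) [ 0.7081 -0.1646  0.026 ] tool mm [377.6 -88.2 -17.7]
(238.5, 92) [ 0.6221 -0.0302  0.026 ] tool mm [377.7  71.4 -17.4]
(238.5, 109) [ 0.6311 -0.0445  0.026 ] tool mm [377.7  54.4 -17.6]
blue 229 251 224 237Traceback (most recent call last):
  File "<stdin>", line 18, in <module>
    return umr_minimum(a, axis, None, out, keepdims, initial, where)
ValueError: zero-size array to reduction operation minimum which has no identity
```

Request:
send_rows --pt "0.2 40 -8 -17 0 0 0" --pt "0.2 50 0 0 0 0 0" --pt "0.2 50 0 0 0 0 0" --pt "0.2 45 0 0 0 0 0" --pt "0.2 20 0 0 0 0 0" --grip_force 30

```text
clock: 8.85
tool_pos: [0.6643, -0.0972, 0.1951]
eef_rot: [0.676, -0.199, 0.68, 0.2]
wrist_force: [-0.1, 0.2, -0.5]
width: 0.802
```

Request:
send_rows --pt "0.2 0 0 0 0 0 0" --pt "0.2 0 0 0 0 0 0"

```text
clock: 9.05
tool_pos: [0.6668, -0.0965, 0.2013]
eef_rot: [0.679, -0.2, 0.678, 0.2]
wrist_force: [0.8, 0.7, 1.1]
width: 0.803
```

Run:
```python
import cv2,pickle
from h import *
from scipy.spatial.transform import Rotation as Ro
s=sensors.get_state();p=prm("wrist");im=optics.grab_frame("wrist");cv2.imwrite("pics/w5.png",im[:,:,::-1])
pickle.dump((s,p),open("w5.pkl","wb"))
q=s['eef_rot']; print(s['tool_pos'],s['wrist_force'],Ro.from_quat(q[[1,2,3,0]]).as_matrix().round(4),s['joint_pos'].round(2))
```

```text
[ 0.66682519 -0.0964914   0.20127936] [0.76398088 0.66927649 1.10061574] [[ 1.800e-03 -5.434e-01  8.395e-01]
 [ 2.000e-04  8.395e-01  5.434e-01]
 [-1.000e+00 -8.000e-04  1.600e-03]] [ 0.53  0.83 -0.72  1.6   0.63  0.96  0.18]
```

View pics/w5.png

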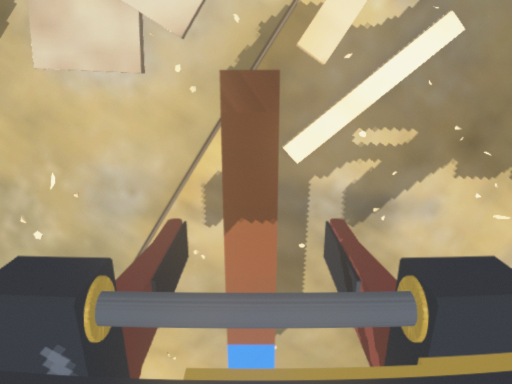

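Run:
```python
import pickle
from h import *
from scipy.spatial.transform import Rotation as Ro
s,p=pickle.load(open("w5.pkl","rb"))
q=s['eef_rot'];R=Ro.from_quat(q[[1,2,3,0]]).as_matrix()
for uv in [(249.5,70.5),(251,368),(222,160),(280,160),(225,280),(277,280)]:
    X=onz(p,uv,.026); print(uv,X.round(4),"tool mm",(R.T@(X-s['tool_pos'])*1000).round(1))
```

```text
(249.5, 70.5) [ 0.6209 -0.0299  0.026 ] tool mm [175.2  81.   -2.6]
(251, 368) [ 0.7074 -0.1634  0.026 ] tool mm [175.3 -78.   -2.6]
(222, 160) [ 0.6316 -0.07    0.026 ] tool mm [175.2  41.5 -15.5]
(280, 160) [ 0.654  -0.0555  0.026 ] tool mm [175.3  41.5  11.3]
(225, 280) [ 0.6654 -0.1226  0.026 ] tool mm [175.3 -21.  -15.7]
(277, 280) [ 0.6878 -0.1081  0.026 ] tool mm [175.3 -21.   11. ]
```

Request:
send_rows --pt "0.2 14 0 0 0 0 0" --pt "0.4 0 0 -1 0 0 0" --pt "1 0 0 0 0 0 0" --pt "1 0 0 0 0 0 0" --pt "1 0 0 0 0 0 0"

```text
clock: 9.6
tool_pos: [0.6653, -0.0975, 0.1861]
eef_rot: [0.678, -0.201, 0.678, 0.2]
wrist_force: [-0.3, -0.5, 0.4]
width: 0.477
```

Request:
send_rows --pt "1 0 0 0 0 0 0" --pt "1 0 0 0 0 0 0" --pt "1 0 0 0 0 0 0" --pt "1 0 0 0 0 0 0" --pt "1 0 0 0 0 0 0"

```text
clock: 10.1
tool_pos: [0.6652, -0.0975, 0.1858]
eef_rot: [0.678, -0.201, 0.678, 0.2]
wrist_force: [-1.1, -0.1, 2.1]
width: 0.294
```

Request:
send_rows --pt "1 -20 0 0 0 0 0" --pt "1 -35 0 0 0 0 0" --pt "1 -40 0 0 0 0 0" --pt "1 -40 0 0 0 0 0" --pt "1 -30 0 0 0 0 0"

```text
clock: 10.6
tool_pos: [0.6652, -0.0969, 0.3549]
eef_rot: [0.679, -0.201, 0.677, 0.2]
wrist_force: [1.4, -0.1, -1.3]
width: 0.297
```

Request:
send_rows --pt "1 0 0 0 0.13 0 0" --pt "1 0 0 0 0.14 0 0" --pt "1 0 0 0 0.14 0 0" --pt "1 0 0 0 0.12 0 0" --pt "1 0 0 0 0 0 0"

```text
clock: 11.1
tool_pos: [0.665, -0.097, 0.3521]
eef_rot: [0.707, -0.016, 0.707, 0.015]
wrist_force: [1.0, 0.3, -0.6]
width: 0.294
```

Request:
send_rows --pt "1 0 20 -33 0 0 0" --pt "1 0 22 -36 0 0 0" --pt "1 0 22 -36 0 0 0" --pt "1 0 22 -36 0 0 0" --pt "1 0 22 -36 0 0 0"

```text
clock: 11.6
tool_pos: [0.4818, 0.0035, 0.3512]
eef_rot: [0.707, -0.018, 0.707, 0.017]
wrist_force: [-0.4, 0.4, -1.5]
width: 0.295
```

Request:
send_rows --pt "1 0 14 -24 0 0 0" --pt "1 0 0 0 0 0 0" --pt "1 0 0 0 0 0 0"

```text
clock: 11.9
tool_pos: [0.4589, 0.0155, 0.3516]
eef_rot: [0.707, -0.018, 0.706, 0.017]
wrist_force: [0.1, -0.6, -0.5]
width: 0.291
```

Run:
```python
import cv2,pickle
from h import *
from scipy.spatial.transform import Rotation as Ro
s=sensors.get_state();p=prm("wrist");im=optics.grab_frame("wrist");cv2.imwrite("pics/w6.png",im[:,:,::-1])
pickle.dump((s,p),open("w6.pkl","wb"))
q=s['eef_rot']; print(s['tool_pos'],s['wrist_force'],Ro.from_quat(q[[1,2,3,0]]).as_matrix().round(4),s['joint_pos'].round(2))
cv2.imwrite("pics/t6.png",cv2.resize(optics.grab_frame("top")[200:300,130:330,::-1],None,fx=4,fy=4,interpolation=cv2.INTER_CUBIC))
```

```text
[0.45889157 0.01554713 0.35155781] [ 0.12675334 -0.62634686 -0.50755165] [[ 0.0017 -0.0486  0.9988]
 [-0.0013  0.9988  0.0486]
 [-1.     -0.0014  0.0016]] [ 0.58  0.29 -0.84  2.01  0.27  0.95 -0.35]
```

View pics/w6.png

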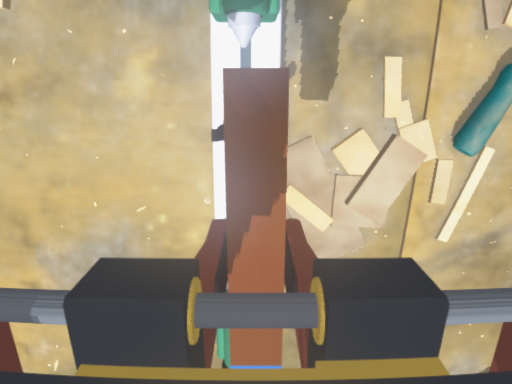

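View pics/t6.png

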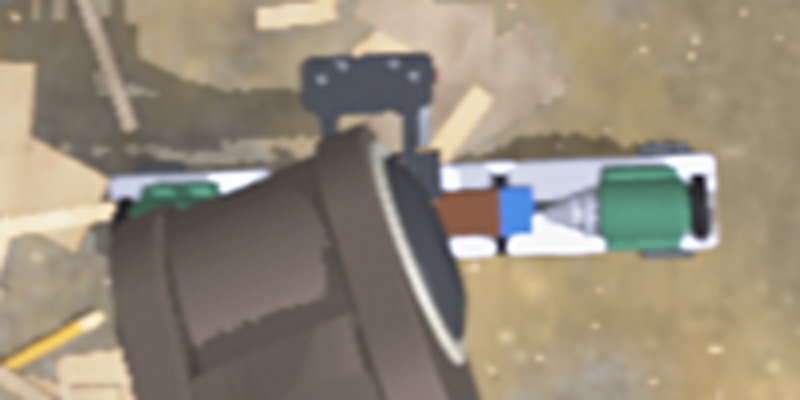

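Run:
```python
import pickle
from h import *
from scipy.spatial.transform import Rotation as Ro
s,p=pickle.load(open("w6.pkl","rb"))
q=s['eef_rot'];R=Ro.from_quat(q[[1,2,3,0]]).as_matrix()
def f(n,uv,z):
    X=onz(p,uv,z); print(n,X.round(4),"tool mm",(R.T@(X-s['tool_pos'])*1000).round(1))
zt=s['tool_pos'][2]-.173+.013
f("tailtip",(245,47),.065)
f("bedL",(211.5,40),.022);f("bedR",(281.5,40),.022);f("bedL",(215,180),.022)
f("blankL",(224,70),zt);f("blankR",(288,70),zt);f("blank end",(256,69),zt);f("L2",(227,200),zt);f("R2",(286.5,200),zt);f("bl",(256,366),zt)
f("bl",(256,370),zt)
im=cv2.imread("pics/w6.png");cv2.imwrite("pics/w6c.png",cv2.resize(im[0:200,190:310],None,fx=3,fy=3,interpolation=cv2.INTER_CUBIC))
```

```text
tailtip [0.447  0.1187 0.065 ] tool mm [286.4 104.   -7.4]
bedL [0.4169 0.128  0.022 ] tool mm [329.3 114.8 -37. ]
bedR [0.4762 0.1308 0.022 ] tool mm [329.4 114.8  22.4]
bedL [0.4225 0.0053 0.022 ] tool mm [329.5  -8.  -37.4]
blankL [0.4433 0.0952 0.1916] tool mm [159.9  80.5 -12. ]
blankR [0.4683 0.0964 0.1916] tool mm [159.9  80.5  13.1]
blank end [0.4558 0.0961 0.1916] tool mm [159.9  80.8   0.6]
L2 [0.446  0.0419 0.1916] tool mm [159.9  27.1 -11.9]
R2 [0.4715 0.0431 0.1916] tool mm [160.   27.1  13.7]
bl [ 0.4628 -0.0465  0.1916] tool mm [160.1 -62.    0.7]
bl [ 0.463  -0.0492  0.1916] tool mm [160.1 -64.6   0.7]
```

View pics/w6c.png

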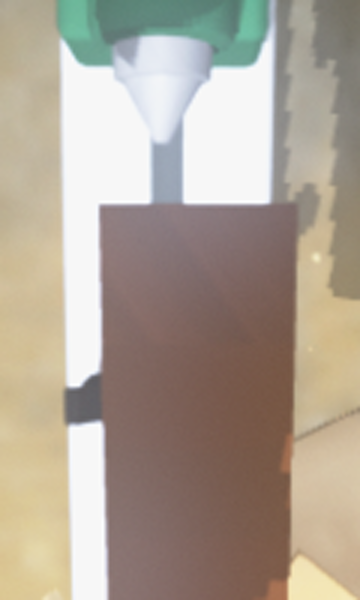

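Request:
send_rows --pt "1 0 9 -8 0 0 0" --pt "1 25 0 0 0 0 0" --pt "1 30 0 0 0 0 0" --pt "1 20 0 0 0 0 0" --pt "1 10 0 0 0 0 0"

```text
clock: 12.5
tool_pos: [0.4499, 0.0243, 0.264]
eef_rot: [0.706, -0.016, 0.708, 0.016]
wrist_force: [0.4, -0.7, -0.4]
width: 0.292
```

Request:
send_rows --pt "1 0 0 0 0 0 0" --pt "1 0 0 0 0 0 0"

```text
clock: 12.7
tool_pos: [0.4508, 0.0244, 0.2662]
eef_rot: [0.707, -0.016, 0.707, 0.016]
wrist_force: [0.1, -0.9, -0.3]
width: 0.293
```

Run:
```python
import cv2,pickle
from h import *
from scipy.spatial.transform import Rotation as Ro
s=sensors.get_state();p=prm("wrist");im=optics.grab_frame("wrist");cv2.imwrite("pics/w7.png",im[:,:,::-1])
pickle.dump((s,p),open("w7.pkl","wb"))
q=s['eef_rot']; print(s['tool_pos'],s['wrist_force'],Ro.from_quat(q[[1,2,3,0]]).as_matrix().round(4),s['joint_pos'].round(2))
cv2.imwrite("pics/t7.png",cv2.resize(optics.grab_frame("top")[200:300,130:330,::-1],None,fx=4,fy=4,interpolation=cv2.INTER_CUBIC))
cv2.imwrite("pics/s7.png",cv2.resize(optics.grab_frame("scene")[170:320,220:350,::-1],None,fx=4,fy=4,interpolation=cv2.INTER_CUBIC))
```

```text
[0.45077353 0.02435126 0.26615315] [ 0.0594357  -0.87837978 -0.32525627] [[ 3.00e-04 -4.54e-02  9.99e-01]
 [ 4.00e-04  9.99e-01  4.54e-02]
 [-1.00e+00  4.00e-04  4.00e-04]] [ 0.47  0.41 -0.77  2.11  0.41  0.77 -0.51]
```

View pics/w7.png

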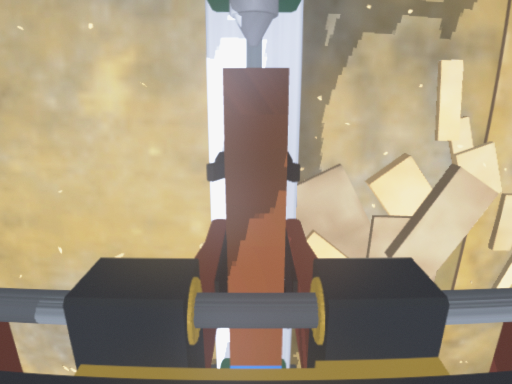

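View pics/t7.png

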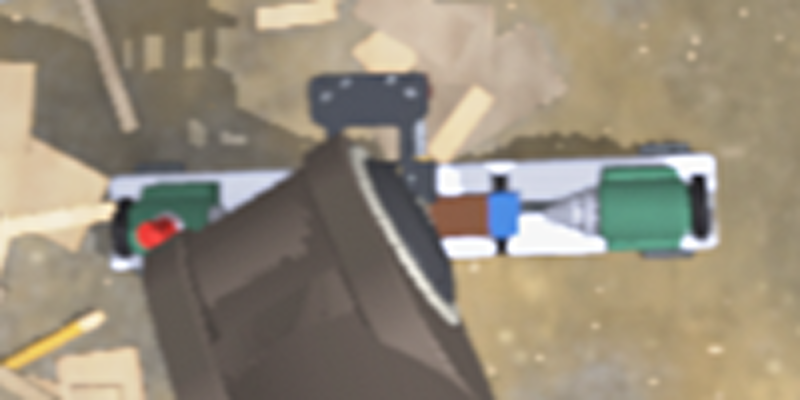

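View pics/s7.png

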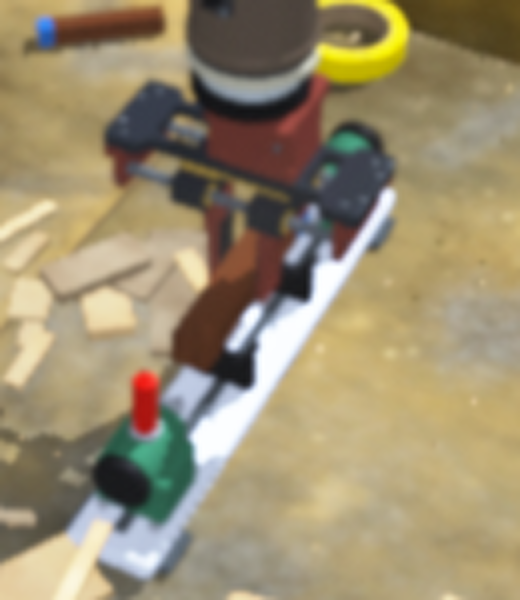

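Run:
```python
import pickle
from h import *
from scipy.spatial.transform import Rotation as Ro
s,p=pickle.load(open("w7.pkl","rb"))
q=s['eef_rot'];R=Ro.from_quat(q[[1,2,3,0]]).as_matrix()
def f(n,uv,z,p=p):
    X=onz(p,uv,z); print(n,X.round(4),"tool mm",(R.T@(X-s['tool_pos'])*1000).round(1))
zt=s['tool_pos'][2]-.173+.013
f("tailtip",(253,45),.065)
f("bedL",(208,40),.022);f("bedR",(301,40),.022);f("restL",(207,172),.06);f("restR",(300,172),.06)
f("blankL",(224,70),zt);f("blankR",(288.5,70),zt);f("blank end",(256,69),zt)
pt=prm("top")
f("blue top",(519/4+130,214/4+200),zt,pt); f("headtip",(540/4+130,211/4+200),.065,pt)
```

```text
tailtip [0.4456 0.1192 0.065 ] tool mm [201.2  94.9  -0.9]
bedL [0.4173 0.1263 0.022 ] tool mm [244.2 103.2 -28.9]
bedR [0.4745 0.1289 0.022 ] tool mm [244.2 103.3  28.3]
restL [0.4229 0.0519 0.06  ] tool mm [206.2  28.7 -26.7]
restR [0.4747 0.0542 0.06  ] tool mm [206.2  28.7  25.2]
blankL [0.4352 0.1043 0.1062] tool mm [160.   80.5 -12. ]
blankR [0.4604 0.1055 0.1062] tool mm [160.   80.5  13.3]
blank end [0.4477 0.1052 0.1062] tool mm [160.   80.9   0.6]
blue top [ 0.4549 -0.0554  0.1062] tool mm [160.  -79.9   0.4]
headtip [ 0.4534 -0.068   0.065 ] tool mm [201.1 -92.5  -1.6]
```

Request:
send_rows --pt "1 10 0 -1.2 0 0 0" --pt "1 10 0 0 0 0 0" --pt "1 7 0 0 0 0 0" --pt "1 0 0 0 0 0 0"

```text
clock: 13.25
tool_pos: [0.4488, 0.0239, 0.2374]
eef_rot: [0.706, -0.016, 0.708, 0.016]
wrist_force: [0.6, -1.1, -0.6]
width: 0.294
```

Request:
send_rows --pt "1 2 0 0 0 0 0" --pt "1 0 0 0 0 0 0"

```text
clock: 13.45
tool_pos: [0.4493, 0.024, 0.2365]
eef_rot: [0.707, -0.016, 0.707, 0.016]
wrist_force: [0.7, -0.5, -0.7]
width: 0.292
```

Request:
send_rows --pt "1 2 0 0 0 0 0" --pt "1 0 0 0 0 0 0"

```text
clock: 13.65
tool_pos: [0.4493, 0.0239, 0.2346]
eef_rot: [0.707, -0.016, 0.707, 0.016]
wrist_force: [-0.2, -0.2, -0.5]
width: 0.292
```

Request:
send_rows --pt "1 1.5 0 0 0 0 0" --pt "1 0 0 0 0 0 0"

```text
clock: 13.85
tool_pos: [0.4494, 0.024, 0.2336]
eef_rot: [0.707, -0.016, 0.707, 0.016]
wrist_force: [-2.2, -0.9, 6.0]
width: 0.293
```

Request:
send_rows --pt "1 1.5 0 0 0 0 0" --pt "1 0 0 0 0 0 0"

```text
clock: 14.05
tool_pos: [0.4493, 0.0243, 0.2335]
eef_rot: [0.707, -0.017, 0.707, 0.015]
wrist_force: [-8.8, -1.4, 29.5]
width: 0.295
```

Run:
```python
import cv2,pickle
from h import *
s=sensors.get_state();p=prm("wrist");im=optics.grab_frame("wrist");cv2.imwrite("pics/w8.png",im[:,:,::-1])
pickle.dump((s,p),open("w8.pkl","wb"))
print(s['tool_pos'],s['wrist_force'])
```

```text
[0.44933183 0.02428572 0.23347205] [-8.81334278 -1.40543373 29.47460098]
```

View pics/w8.png

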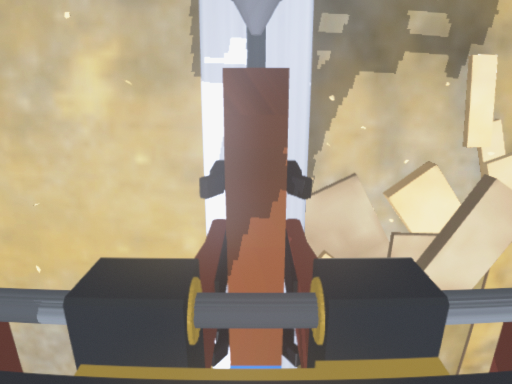

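Request:
send_rows --pt "1 -1.5 0 0 0 0 0" --pt "0.4 0 0 0 0 0 0" --pt "0.4 0 0 0 0 0 0" --pt "0.4 0 0 0 0 0 0" --pt "0.4 0 0 0 0 0 0"

```text
clock: 14.6
tool_pos: [0.4492, 0.0239, 0.233]
eef_rot: [0.707, -0.016, 0.707, 0.016]
wrist_force: [0.6, 0.8, -0.3]
width: 0.587
```

Request:
send_rows --pt "0.4 0 0 0 0 0 0" --pt "0.4 0 0 0 0 0 0" --pt "0.4 0 0 0 0 0 0"

```text
clock: 14.9
tool_pos: [0.4493, 0.0239, 0.2331]
eef_rot: [0.707, -0.016, 0.707, 0.016]
wrist_force: [0.2, -0.0, -1.2]
width: 0.6
```

Request:
send_rows --pt "0.4 -10 0 0 0 0 0" --pt "0.4 -30 0 0 0 0 0" --pt "0.4 -40 0 0 0 0 0" --pt "0.4 -40 0 0 0 0 0" --pt "0.4 -40 0 0 0 0 0"

```text
clock: 15.4
tool_pos: [0.4488, 0.0243, 0.3953]
eef_rot: [0.707, -0.016, 0.707, 0.016]
wrist_force: [1.3, -0.7, 0.3]
width: 0.601
```

Request:
send_rows --pt "0.4 0 0 0 0 0 0"

```text
clock: 15.5
tool_pos: [0.4504, 0.025, 0.3983]
eef_rot: [0.71, -0.016, 0.704, 0.016]
wrist_force: [0.6, -0.1, 0.0]
width: 0.599
```

Run:
```python
import cv2,pickle
from h import *
from scipy.spatial.transform import Rotation as Ro
s=sensors.get_state();p=prm("wrist");im=optics.grab_frame("wrist");cv2.imwrite("pics/w9.png",im[:,:,::-1])
pickle.dump((s,p),open("w9.pkl","wb"))
q=s['eef_rot']; print(s['tool_pos'],s['wrist_force'],Ro.from_quat(q[[1,2,3,0]]).as_matrix().round(4),s['joint_pos'].round(2))
cv2.imwrite("pics/s9.png",cv2.resize(optics.grab_frame("scene")[170:320,220:350,::-1],None,fx=4,fy=4,interpolation=cv2.INTER_CUBIC))
```

```text
[0.45037623 0.02499638 0.398325  ] [ 0.55464131 -0.1162223   0.01580789] [[ 8.300e-03 -4.530e-02  9.989e-01]
 [-9.000e-04  9.990e-01  4.530e-02]
 [-1.000e+00 -1.200e-03  8.200e-03]] [ 0.62  0.22 -0.88  1.97  0.2   1.04 -0.31]
```

View pics/w9.png

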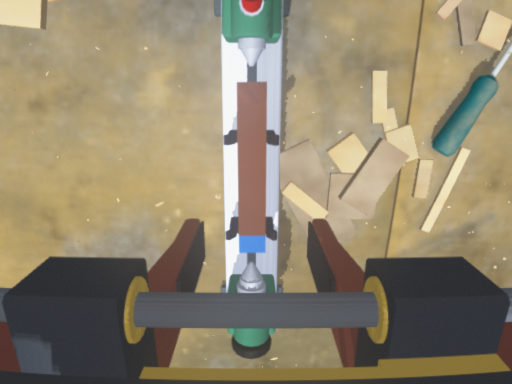

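View pics/s9.png

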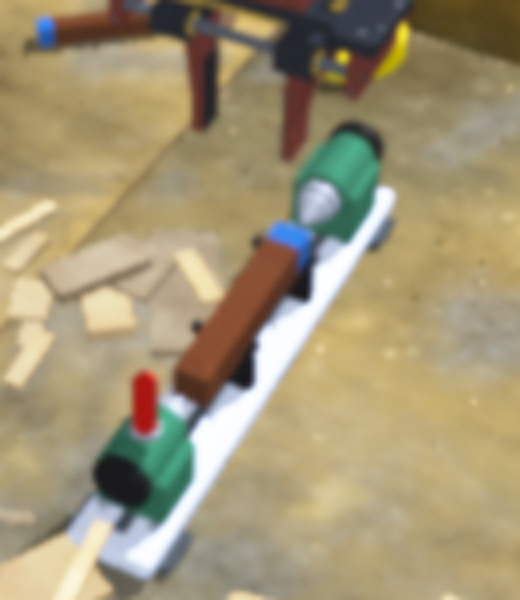

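Request:
send_rows --pt "0.4 0 45 0 0.14 0 0" --pt "0.4 7 44 7 0.14 0 0" --pt "0.4 0 40 12 0.14 0 0" --pt "0.4 0 0 0 0.14 0 0" --pt "0.4 0 0 0 0.14 0 0" --grip_force 40

```text
clock: 16.1
tool_pos: [0.4758, 0.1386, 0.3854]
eef_rot: [0.672, 0.215, 0.675, -0.216]
wrist_force: [-0.2, -0.1, 0.1]
width: 0.598
```

Request:
send_rows --pt "0.4 0 0 0 0.14 0 0" --pt "0.4 0 0 0 0.14 0 0" --pt "0.4 0 0 0 0.14 0 0" --pt "0.4 0 0 0 0.15 0 0" --pt "0.4 0 0 0 0.15 0 0"

```text
clock: 16.6
tool_pos: [0.4757, 0.137, 0.3857]
eef_rot: [0.553, 0.439, 0.554, -0.441]
wrist_force: [0.4, -0.3, 0.4]
width: 0.594
```

Request:
send_rows --pt "0.4 0 0 0 0.15 0 0" --pt "0.4 0 0 0 0 0 0" --pt "0.4 0 0 0 0 0 0"

```text
clock: 16.9
tool_pos: [0.4758, 0.1373, 0.3863]
eef_rot: [0.521, 0.477, 0.522, -0.478]
wrist_force: [0.1, -0.0, -0.1]
width: 0.598
```

Run:
```python
import cv2,pickle
from h import *
from scipy.spatial.transform import Rotation as Ro
s=sensors.get_state();p=prm("wrist");im=optics.grab_frame("wrist");cv2.imwrite("pics/w10.png",im[:,:,::-1])
pickle.dump((s,p),open("w10.pkl","wb"))
q=s['eef_rot']; R=Ro.from_quat(q[[1,2,3,0]]).as_matrix(); print(s['tool_pos'],s['wrist_force'],R.round(4),s['joint_pos'].round(2))
print("to go, tool mm", R.T@(np.array([.4477,.167,.2745])-s['tool_pos'])*1000)
```

```text
[0.47582575 0.13725546 0.38632197] [ 0.10233294 -0.00113033 -0.10633283] [[-1.900e-03  9.961e-01  8.810e-02]
 [-4.000e-04  8.810e-02 -9.961e-01]
 [-1.000e+00 -1.900e-03  2.000e-04]] [ 0.14  0.27 -0.61  1.89  0.18  1.03 -2.03]
to go, tool mm [111.86292063 -25.1858397  -32.12955415]
```

View pics/w10.png

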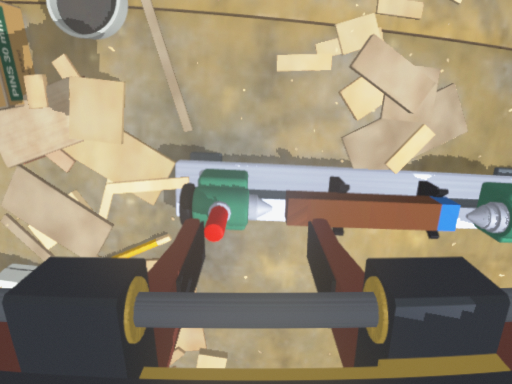

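Request:
send_rows --pt "0.4 0 -25 -32 0.045 0 0" --pt "0.4 35 0 0 0 0 0" --pt "0.4 40 0 0 0 0 0" --pt "0.4 30 0 0 0 0 0" --pt "0.4 0 0 0 0 0 0"

```text
clock: 17.45
tool_pos: [0.4472, 0.1662, 0.2789]
eef_rot: [0.509, 0.487, 0.512, -0.492]
wrist_force: [-0.2, -0.4, 0.3]
width: 0.601
```

Request:
send_rows --pt "0.4 0 0 0 0 0 0"

```text
clock: 17.55
tool_pos: [0.4487, 0.1672, 0.2825]
eef_rot: [0.51, 0.49, 0.51, -0.49]
wrist_force: [0.1, -1.2, 0.8]
width: 0.599
```

Run:
```python
import cv2,pickle
from h import *
from scipy.spatial.transform import Rotation as Ro
s=sensors.get_state();p=prm("wrist");im=optics.grab_frame("wrist");cv2.imwrite("pics/w11.png",im[:,:,::-1])
q=s['eef_rot']; R=Ro.from_quat(q[[1,2,3,0]]).as_matrix(); print(s['tool_pos'],s['wrist_force'],R.round(4))
print("to go, tool mm", R.T@(np.array([.4477,.167,.2745])-s['tool_pos'])*1000)
```

```text
[0.44865524 0.16723342 0.28248597] [ 0.06356417 -1.23401833  0.80781729] [[-1.300e-03  9.992e-01  4.030e-02]
 [ 2.000e-04  4.030e-02 -9.992e-01]
 [-1.000e+00 -1.300e-03 -3.000e-04]]
to go, tool mm [ 7.98714514 -0.95362684  0.1971357 ]
```

View pics/w11.png

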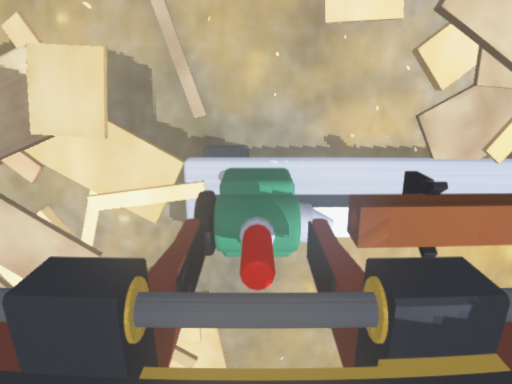

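Request:
send_rows --pt "0.4 8 0 0 0 0 0" --pt "1 0 0 0 0 0 0" --pt "1 0 0 0 0 0 0" --pt "1 0 0 0 0 0 0" --pt "1 0 0 0 0 0 0"

```text
clock: 18.1
tool_pos: [0.4487, 0.1671, 0.2746]
eef_rot: [0.51, 0.491, 0.509, -0.49]
wrist_force: [0.7, 0.1, -0.3]
width: 0.275
```

Request:
send_rows --pt "1 0 0 0 0 0 0" --pt "1 0 0 0 0 0 0" --pt "1 0 0 0 0 0 0" --pt "1 0 0 0 0 0 0"

```text
clock: 18.5
tool_pos: [0.4487, 0.1667, 0.2744]
eef_rot: [0.51, 0.49, 0.509, -0.491]
wrist_force: [-1.0, -3.7, 4.6]
width: 0.173
```

Request:
send_rows --pt "1 0 0 4 0 0 0" --pt "1 0 0 5 0 0 0" --pt "1 0 0 5 0 0 0"

```text
clock: 18.8
tool_pos: [0.4489, 0.1559, 0.2745]
eef_rot: [0.509, 0.491, 0.511, -0.488]
wrist_force: [0.0, 11.7, -2.4]
width: 0.175
```

Request:
send_rows --pt "1 0 0 4 0 0 0" --pt "1 0 0 4 0 0 0"

```text
clock: 19.0
tool_pos: [0.4493, 0.1479, 0.2745]
eef_rot: [0.509, 0.491, 0.511, -0.488]
wrist_force: [-0.7, 12.3, -1.1]
width: 0.169
```

Request:
send_rows --pt "1 0 0 3 0 0 0" --pt "1 0 0 2 0 0 0"

```text
clock: 19.2
tool_pos: [0.4495, 0.1428, 0.2745]
eef_rot: [0.509, 0.491, 0.511, -0.488]
wrist_force: [-1.0, 10.3, -2.1]
width: 0.172
```

Run:
```python
import cv2
from h import *
im=optics.grab_frame("wrist");cv2.imwrite("pics/w12.png",im[:,:,::-1])
cv2.imwrite("pics/s12.png",cv2.resize(optics.grab_frame("scene")[200:310,240:330,::-1],None,fx=5,fy=5,interpolation=cv2.INTER_CUBIC))
s=sensors.get_state(); print(s['tool_pos'],s['wrist_force'])
```

```text
[0.44949164 0.14259865 0.27449412] [-0.30662047  8.44170474 -0.24942241]
```

View pics/w12.png

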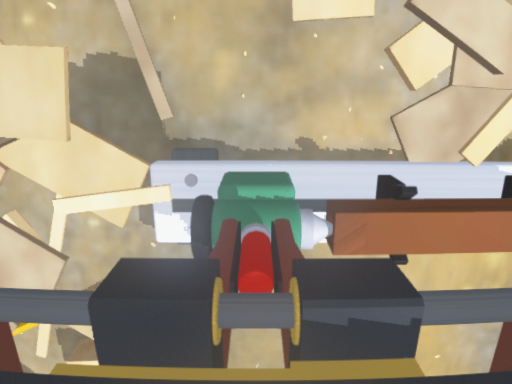

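View pics/s12.png

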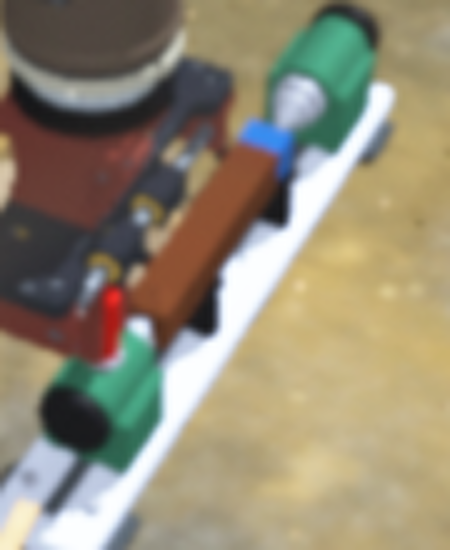

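Request:
send_rows --pt "1 0 0 3 0 0 0" --pt "1 0 0 2 0 0 0"

```text
clock: 19.5
tool_pos: [0.4497, 0.138, 0.2745]
eef_rot: [0.509, 0.491, 0.511, -0.488]
wrist_force: [-0.6, 10.6, -2.8]
width: 0.174
```

Request:
send_rows --pt "1 0 0 2 0 0 0" --pt "1 0 0 2 0 0 0"

```text
clock: 19.7
tool_pos: [0.4498, 0.134, 0.2745]
eef_rot: [0.509, 0.491, 0.511, -0.488]
wrist_force: [-0.9, 11.7, -1.9]
width: 0.176
```

Request:
send_rows --pt "1 0 0 2 0 0 0" --pt "1 0 0 1 0 0 0"

```text
clock: 19.9
tool_pos: [0.4499, 0.131, 0.2745]
eef_rot: [0.509, 0.491, 0.511, -0.488]
wrist_force: [0.1, 10.5, -2.2]
width: 0.176
```

Request:
send_rows --pt "1 0 0 1 0 0 0" --pt "1 0 0 1 0 0 0"

```text
clock: 20.1
tool_pos: [0.45, 0.1291, 0.2745]
eef_rot: [0.509, 0.491, 0.511, -0.488]
wrist_force: [-0.2, 11.4, -1.9]
width: 0.176
```

Request:
send_rows --pt "1 0 0 1 0 0 0" --pt "1 0 0 1 0 0 0"

```text
clock: 20.3
tool_pos: [0.4501, 0.1271, 0.2745]
eef_rot: [0.509, 0.491, 0.511, -0.488]
wrist_force: [-0.2, 11.0, -2.4]
width: 0.173
```

Request:
send_rows --pt "1 0 0 1 0 0 0"

```text
clock: 20.4
tool_pos: [0.4501, 0.1262, 0.2745]
eef_rot: [0.509, 0.491, 0.511, -0.488]
wrist_force: [-1.2, 11.2, -1.5]
width: 0.173
```

Request:
send_rows --pt "1 0 0 1 0 0 0"

```text
clock: 20.5
tool_pos: [0.4502, 0.1252, 0.2745]
eef_rot: [0.509, 0.491, 0.511, -0.488]
wrist_force: [-1.0, 12.0, -1.7]
width: 0.176
```

Joint ≈ 0.0415; still sliding at the friction baseline (~11 N). Single careful steps now.

Request:
send_rows --pt "1 0 0 1 0 0 0"

```text
clock: 20.6
tool_pos: [0.4502, 0.1242, 0.2745]
eef_rot: [0.509, 0.491, 0.511, -0.488]
wrist_force: [-1.0, 10.6, -1.3]
width: 0.172
```

Request:
send_rows --pt "1 0 0 1 0 0 0"

```text
clock: 20.7
tool_pos: [0.4503, 0.1232, 0.2745]
eef_rot: [0.509, 0.491, 0.511, -0.488]
wrist_force: [0.5, 10.8, -2.1]
width: 0.173
```

Run:
```python
import cv2
from h import *
im=optics.grab_frame("wrist");cv2.imwrite("pics/w13.png",im[:,:,::-1])
cv2.imwrite("pics/s13.png",cv2.resize(optics.grab_frame("scene")[190:310,240:330,::-1],None,fx=5,fy=5,interpolation=cv2.INTER_CUBIC))
s=sensors.get_state(); print(s['tool_pos'],s['wrist_force'])
```

```text
[0.45026155 0.12301061 0.27448254] [-0.64993039 11.56910273 -0.5970823 ]
```

View pics/s13.png

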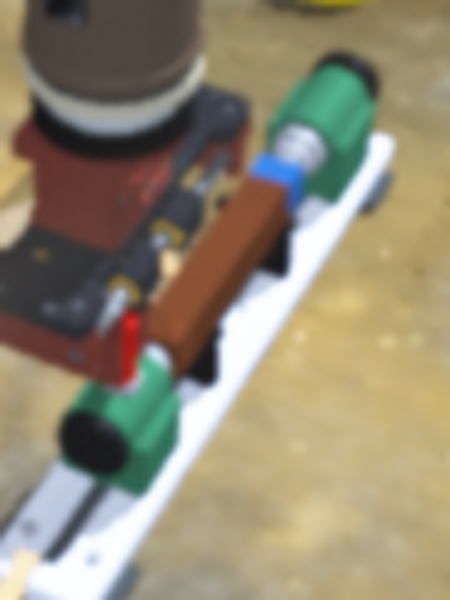

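Request:
send_rows --pt "1 0 0 0.7 0 0 0"

```text
clock: 20.9
tool_pos: [0.4503, 0.1225, 0.2745]
eef_rot: [0.509, 0.491, 0.511, -0.488]
wrist_force: [-1.8, 11.1, -2.2]
width: 0.178
```

Request:
send_rows --pt "1 0 0 0.7 0 0 0"

```text
clock: 21.0
tool_pos: [0.4503, 0.1218, 0.2745]
eef_rot: [0.509, 0.491, 0.511, -0.488]
wrist_force: [-0.3, 10.7, -2.3]
width: 0.175
```

Request:
send_rows --pt "1 0 0 0.7 0 0 0"

```text
clock: 21.1
tool_pos: [0.4504, 0.1211, 0.2745]
eef_rot: [0.509, 0.491, 0.511, -0.488]
wrist_force: [-1.3, 10.6, -2.5]
width: 0.172
```

Request:
send_rows --pt "1 0 0 0.7 0 0 0"

```text
clock: 21.2
tool_pos: [0.4504, 0.1204, 0.2745]
eef_rot: [0.509, 0.491, 0.511, -0.488]
wrist_force: [-0.4, 11.3, -2.2]
width: 0.172
```

Request:
send_rows --pt "1 0 0 0.7 0 0 0"

```text
clock: 21.3
tool_pos: [0.4504, 0.1197, 0.2745]
eef_rot: [0.509, 0.491, 0.511, -0.488]
wrist_force: [-0.1, 10.9, -0.6]
width: 0.176
```

Request:
send_rows --pt "1 0 0 0.7 0 0 0"

```text
clock: 21.4
tool_pos: [0.4504, 0.119, 0.2745]
eef_rot: [0.509, 0.491, 0.511, -0.488]
wrist_force: [-1.3, 11.8, -2.3]
width: 0.178
```

Request:
send_rows --pt "1 0 0 0.7 0 0 0"

```text
clock: 21.5
tool_pos: [0.4504, 0.1186, 0.2745]
eef_rot: [0.509, 0.492, 0.511, -0.488]
wrist_force: [-0.9, 13.6, -3.0]
width: 0.176
```

Request:
send_rows --pt "1 0 0 0.7 0 0 0"

```text
clock: 21.6
tool_pos: [0.4504, 0.1182, 0.2745]
eef_rot: [0.509, 0.492, 0.512, -0.487]
wrist_force: [0.1, 15.1, -3.9]
width: 0.175
```

Request:
send_rows --pt "1 0 0 0.7 0 0 0"

```text
clock: 21.7
tool_pos: [0.4504, 0.1179, 0.2745]
eef_rot: [0.509, 0.492, 0.512, -0.487]
wrist_force: [-0.6, 17.8, -4.6]
width: 0.173
```

Run:
```python
import cv2,pickle
from h import *
p=prm("wrist");im=optics.grab_frame("wrist");cv2.imwrite("pics/w14.png",im[:,:,::-1])
cv2.imwrite("pics/s14.png",cv2.resize(optics.grab_frame("scene")[190:310,240:330,::-1],None,fx=5,fy=5,interpolation=cv2.INTER_CUBIC))
s=sensors.get_state(); print(s['tool_pos'],s['wrist_force'])
```

```text
[0.45040556 0.11795581 0.27450244] [-0.03755401 16.27607832 -3.7257626 ]
```

View pics/s14.png

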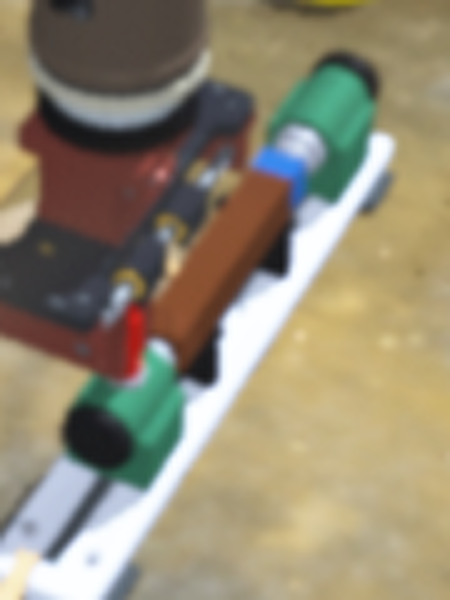

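View pics/w14.png

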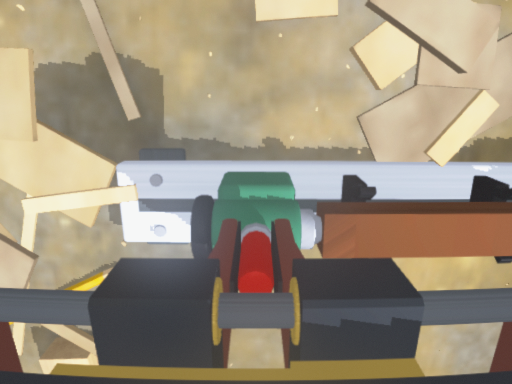

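Request:
send_rows --pt "1 0 0 0.7 0 0 0" --pt "1 0 0 0 0 0 0"

```text
clock: 22.0
tool_pos: [0.4504, 0.1177, 0.2745]
eef_rot: [0.509, 0.492, 0.512, -0.487]
wrist_force: [-1.4, 17.5, -4.6]
width: 0.176
```

Request:
send_rows --pt "1 0 0 0 0 0 0"

```text
clock: 22.1
tool_pos: [0.4504, 0.1177, 0.2745]
eef_rot: [0.509, 0.492, 0.512, -0.487]
wrist_force: [-1.5, 17.5, -5.2]
width: 0.174
```

Request:
send_rows --pt "1 0 0 0.6 0 0 0" --pt "1 0 0 0 0 0 0"

```text
clock: 22.3
tool_pos: [0.4504, 0.1175, 0.2745]
eef_rot: [0.509, 0.492, 0.512, -0.486]
wrist_force: [-0.8, 19.3, -5.3]
width: 0.171
```

Request:
send_rows --pt "1 0 0 -1.5 0 0 0" --pt "1 0 0 0 0 0 0"

```text
clock: 22.5
tool_pos: [0.4504, 0.1179, 0.2745]
eef_rot: [0.509, 0.491, 0.512, -0.487]
wrist_force: [-1.9, 14.1, -3.7]
width: 0.175
```

Request:
send_rows --pt "1 0 0 -1.5 0 0 0" --pt "1 0 0 0 0 0 0"

```text
clock: 22.7
tool_pos: [0.4505, 0.1182, 0.2745]
eef_rot: [0.509, 0.491, 0.511, -0.488]
wrist_force: [-1.0, 10.7, -0.1]
width: 0.175
```

Request:
send_rows --pt "1 0 0 -1.5 0 0 0" --pt "1 0 0 0 0 0 0"

```text
clock: 22.9
tool_pos: [0.4505, 0.1186, 0.2745]
eef_rot: [0.509, 0.491, 0.51, -0.489]
wrist_force: [-1.3, 6.2, 0.9]
width: 0.175
```

Request:
send_rows --pt "1 0 0 -1.2 0 0 0" --pt "1 0 0 0 0 0 0"

```text
clock: 23.1
tool_pos: [0.4506, 0.1188, 0.2745]
eef_rot: [0.509, 0.491, 0.51, -0.49]
wrist_force: [-1.7, 5.2, 2.2]
width: 0.175
```

Request:
send_rows --pt "1 0 0 -1 0 0 0" --pt "1 0 0 0 0 0 0"

```text
clock: 23.3
tool_pos: [0.4506, 0.119, 0.2744]
eef_rot: [0.51, 0.491, 0.509, -0.49]
wrist_force: [-0.9, 2.2, 3.9]
width: 0.178
```

Request:
send_rows --pt "0.5 0 0 0 0 0 0" --pt "0.5 0 0 0 0 0 0" --pt "0.5 0 0 0 0 0 0" --pt "0.5 0 0 0 0 0 0" --pt "0.5 0 0 0 0 0 0"

```text
clock: 23.8
tool_pos: [0.4504, 0.119, 0.2742]
eef_rot: [0.509, 0.49, 0.509, -0.49]
wrist_force: [0.2, 0.2, -0.8]
width: 0.501
```

Request:
send_rows --pt "0.5 -10 0 0 0 0 0" --pt "0.5 -20 0 0 0 0 0" --pt "0.5 -40 0 0 0 0 0" --pt "0.5 -40 0 0 0 0 0" --pt "0.5 -20 0 0 0 0 0"

```text
clock: 24.3
tool_pos: [0.4507, 0.1197, 0.4082]
eef_rot: [0.51, 0.492, 0.509, -0.489]
wrist_force: [-0.4, 0.0, -1.0]
width: 0.497
```

Request:
send_rows --pt "0.5 0 0 30 0 0 0" --pt "0.5 0 0 40 0 0 0" --pt "0.5 0 0 30 0 0 0" --pt "0.5 0 0 0 0 0 0" --pt "0.5 0 0 0 0 0 0"

```text
clock: 24.8
tool_pos: [0.4542, 0.0191, 0.4049]
eef_rot: [0.509, 0.491, 0.509, -0.49]
wrist_force: [0.1, 0.1, -0.4]
width: 0.498
```

Run:
```python
import cv2,pickle
from h import *
s=sensors.get_state();p=prm("wrist");im=optics.grab_frame("wrist");cv2.imwrite("pics/w15.png",im[:,:,::-1])
pickle.dump((s,p),open("w15.pkl","wb"))
f=optics.grab_frame("scene");cv2.imwrite("pics/s15f.png",f[:,:,::-1])
cv2.imwrite("pics/s15.png",cv2.resize(f[190:310,240:330,::-1],None,fx=5,fy=5,interpolation=cv2.INTER_CUBIC))
print(s['tool_pos'],s['wrist_force'])
```

```text
[0.4541623  0.01908144 0.4048989 ] [ 0.07715891  0.1346586  -0.44526666]
```

View pics/w15.png

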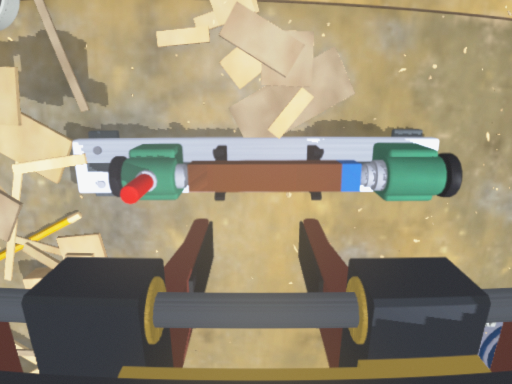

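View pics/s15.png

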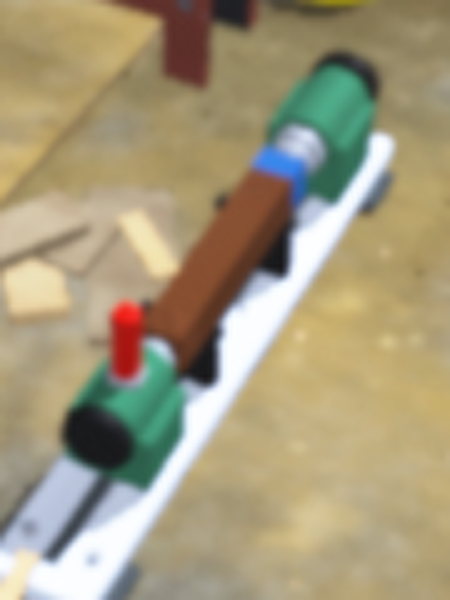

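Run:
```python
import pickle
from h import *
s,p=pickle.load(open("w15.pkl","rb"))
im=cv2.imread("pics/w15.png")
hsv=cv2.cvtColor(im,cv2.COLOR_BGR2HSV); H,S,V=[hsv[...,i].astype(int) for i in range(3)]
bl=(H>100)&(H<125)&(S>130)&(V>100); bl[:155]=0;bl[200:]=0;bl[:,:330]=0;bl[:,370:]=0
ys,xs=np.nonzero(bl);print("blue",xs.min(),xs.max(),ys.min(),ys.max())
g=im[177].astype(int); 
for x in range(183,193): print(x,g[x],end=' ')
print()
o=np.array([.4500,.0185]);d=np.array([-.0435,.99905]);X=np.array([d[1],-d[0]])
def j(uv,z):
    w=onz(p,uv,z)[:2]-o; return (w@X*1000).round(1),(w@d*1000).round(1)
for z in (.074,.078):
    print(z,j((188.5,177),z),j((xs.max()+.5,177),z),"edges",j((270,161.5),z),j((270,190.5),z))
for y in range(156,196): print(y,im[y,270],im[y,215]) if y<166 or y>186 else 0
cv2.imwrite("pics/w15c.png",cv2.resize(im[130:210,165:400],None,fx=3.4,fy=3.4,interpolation=cv2.INTER_CUBIC))
```

```text
blue 342 361 161 190
183 [231 221 215] 184 [219 205 198] 185 [185 171 167] 186 [164 154 150] 187 [143 141 150] 188 [106 118 150] 189 [ 85 106 151] 190 [ 82 105 151] 191 [ 81 105 151] 192 [ 81 106 151] 
0.074 (np.float64(0.6), np.float64(62.5)) (np.float64(-0.4), np.float64(-99.8)) edges (np.float64(14.8), np.float64(-13.7)) (np.float64(-13.1), np.float64(-13.8))
0.078 (np.float64(1.6), np.float64(61.7)) (np.float64(0.6), np.float64(-98.6)) edges (np.float64(15.6), np.float64(-13.5)) (np.float64(-11.9), np.float64(-13.6))
156 [222 210 204] [78 79 81]
157 [222 210 204] [83 82 85]
158 [221 208 202] [112 106 107]
159 [204 190 188] [134 125 125]
160 [149 144 150] [116 112 119]
161 [ 85  93 113] [ 76  86 105]
162 [ 71  82 105] [ 71  82 102]
163 [ 73  86 114] [ 71  83 104]
164 [ 78  97 138] [ 76  95 131]
165 [ 82 106 156] [ 83 109 155]
187 [ 80 108 159] [ 79 109 157]
188 [ 79 107 157] [ 80 109 157]
189 [ 80 108 159] [ 80 109 157]
190 [ 83 111 160] [ 81 109 157]
191 [109 137 176] [ 88 112 151]
192 [131 173 203] [ 91 108 132]
193 [133 187 213] [ 84 100 110]
194 [134 190 214] [ 81  96 104]
195 [137 192 215] [ 79  93 102]
```

View pics/w15c.png

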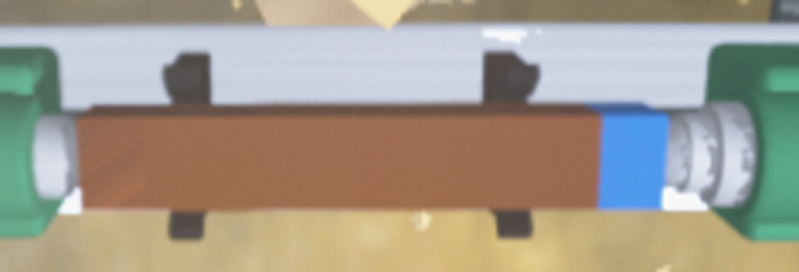

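Run:
```python
from rig import bot
print(bot.finish_job())
```

```text
the job is handed in; nothing more can be done
None
```

The blank is mounted between the two centres with its blue end at the headstock, and the job is handed in at about 25 s of the 58 s allowed. No verdict was reported.

**What I did**
1. I gripped the red post and pulled the tailstock back to its stop, where the force rose with no further movement.
2. I picked the larger dark blank, measured at about 160 x 28 mm; the look-alike measured about 108 x 21 mm.
3. I laid it in the two rests, let go of it, and saw it lying straight in both.
4. I pushed the tailstock up in steps of about 0.7 mm. The sliding force stayed at about 11 N until about 0.048 m of travel.
5. The force then rose to about 19 N, so the blank is pressed with roughly 8 N, well under 25 N. I took the load off the arm gradually, opened the gripper and lifted clear.

**Last checks**
- **Height:** the blank's pixel length gives 160.3 mm if its top is at 78 mm, the lifted height. At 74 mm, the height in the rests, it gives 162.3 mm.
- **Ends:** they lie at jig y of about -99 mm (blue) and +62 mm. That puts the tailstock at about 0.047 m, matching the 0.048 m where the force rose.
- **Alignment:** the axis is parallel to the jig within about 0.006 rad. The centre line came out about 1 mm to one side, which is within the error of my jig estimate.

**Not checked or not agreeing**
- I could not measure the holding force after letting go; I inferred it from the push force and the smooth unloading.
- The head tip came out at -85.5 to -88 mm in the early pictures but at about -90 mm from the final fit. I trusted the final fit.
- I did not measure the bottle, knob and tape roll again at the end, but the arm did not work near them.

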